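Lever the seized latch of a drop-bottom bin open

TASK

The latch of the small drop-bottom bin has seized. Take the flat pry bar, lay it across the fulcrum bracket with its thin end under the latch's lip, and press its grip end down to lever the lip up until the bin's floor drops open and the tape rolls fall into the tray below. Then lay the pry bar down flat on the green table mat (do not drop it), clear of the bin's stand; do not touch the latch, the floor or the rolls with the gripper, and leave the spanner, the screwdriver and the tape measure where they are.

Things in the scene. Friction and masses are not known exactly. Their poses are not given: they have to be found in the camera images.
- pry_bar: Loose flat steel pry bar of plain rectangular outline, 200 mm long, 0.18 kg, lying on the mat. Origin: middle of its underside; x runs from grip to thin tip (tip at x=+100), z up. Grip x=-100..-5 mm, 22 mm wide (y), 12 thick; blade x=-5..+85, 18 wide, 5 thick, then 3 thick to the tip; underside flush. Balance point at about x=-25 mm. Tip starts pointing roughly away from the robot.
- bar_tip (a point): Point at the end of the pry bar's thin tip, on the underside.
- rig: Fixed stand with an open-topped aluminium drop-bottom bin over a grey catch tray. Origin: on the table under the bin's centre; x from its front (latch side, facing the robot) to its back, y left, z up. Dark skids on feet, x=-140..+65, y=+/-67 mm; bin 96 x 96 mm, walls z=120..185; tray under it x=-95..+55, y=+/-53 mm, floor z=20, walls to z=54. Its place and yaw vary.
- fulcrum: Fulcrum bracket fixed on the front of the stand at x=-125 mm of rig: upright plate 66 mm wide with a rounded steel top edge (radius 6 mm, along y), 132 mm above the table. Horns at both ends rise 13 mm above that edge and leave 56 mm between them for the bar. Origin: on the table under the edge; axes as rig.
- fulcrum_top (a point): Middle of the fulcrum's rounded top edge, 132 mm above the table; axes as rig.
- lip_edge (a point): Middle of the front lower edge of the latch's lip, a level steel tab 40 mm wide (y), 6 thick, sticking out 45 mm from the latch pin towards the fulcrum. At latch 0 its underside is 145 mm above the table (13 above the fulcrum's edge) and this edge lies 20 mm beyond the fulcrum's edge in x of rig. The bar's tip has room for 35 mm under the lip; 20 is plenty.
- latch (a joint): Angle of the latch (rad) about its pin (along y, at x=-60, z=148 mm of rig); 0 = closed, grows as the lip rises, at most 0.5. Seized: it takes about 0.8 N m to turn (32 N up on the lip at 25 mm from the pin) at every angle, and stays where it is left. Its hook under the bin lets go of the floor at about 0.18.
- floor_flap (a joint): Angle of the bin's hinged floor (rad), hinged at the back: 0 = shut, 1.35 = hanging down. It swings open by itself once the latch's hook lets go.
- green_roll: Green roll of tape, 69 mm across, 21 mm high, lying in the bin; origin in the centre of its underside.
- thin_roll: Thin orange-brown roll of tape, 63 mm across, 13 mm high, lying on the green roll in the bin; origin in the centre of its underside.
- spanner: Bystander: open-ended spanner, 159 x 37 x 6 mm, lying; long axis y, origin at its centre, underside.
- screwdriver: Bystander: screwdriver with a yellow handle, 162 x 26 x 24 mm, lying; long axis y, origin at its centre, underside.
- tape_measure: Bystander: yellow tape measure, 64 x 67 x 34 mm, lying in front of the stand; origin near its centre, underside.
Things that resemble listed ones, but are neither listed nor needed, are in the scene too. Of the things like the thin_roll, leave any that is blue, pink or yellow; of the rest the larger one is meant.

How it is judged:
By the outcome, as a careful person would: the job done as asked, in the order asked, and still so for the second after the job is handed in, with the robot touching nothing.
It also fails if it takes over 58 s, if anything falls off the work surface, if the arm or the gripper's body presses on something with over 40 N, if the wrist force passes 120 N, or if a joint passes its speed limit or range.

ROBOT

A 6-joint arm with a two-finger parallel gripper is mounted at the origin on a cart in front of the work surface, level with it; the furniture and walls round the work are solid. World frame = base frame: x ahead of the robot, y to its left, z up, the work surface at z = 0. Lengths are in m, angles in degrees, forces in N, time in s.
With the tool pointing down it reaches from about 0.3 to 0.875 m from the base axis. Payload 4.2 kg.
Tool frame: the origin (TCP) lies between the finger pads; the fingertips stand 25 mm ahead of it and the grasp point (between the pads) lies 6 mm ahead of it; z points along the fingers, y is the direction in which the jaws open and shut (so a half turn about z gives the same grasp; the last joint's range is limited). The gripper opens to 85 mm and grips with 20 to 120 N. Pads are 22 mm wide; open, the fingers measure 114 mm over their backs; the gripper's body (76 mm by 85 mm) begins 54 mm behind the grasp point. The pads swing forward as they close: fully open they stand 13 mm farther back than shut.
Start: joints at [68.182, 18.312, 89.639, -0, 72.044, -1.146], TCP at [0.203, 0.538, 0.229] pointing down, gripper open.
Joint ranges: [-177.97, 177.97], [-48.28, 115.42], [12.27, 149.76], [-77.06, 257.06], [2.81, 150.46], [-146.56, 146.56]. Speed limits (degrees/s): [147.25, 147.25, 180, 180, 180, 180].

INTERFACE

Orientations are given as a 3x3 rotation matrix whose columns are the frame's x, y, z axes.
In Python, from bench import bot gives the robot as it stands.
- The arm moves only by the shell command python3 -m pendant 'ROWS' [OPENING] [FORCE]. ROWS is JSON, a list of rows, each a list of 2 entries, a list of its own where there are three numbers: the shift along the tool's x, y, z in mm, then the turn about the tool's z in degrees. A call has 1 to 5 rows; each row is the pose to reach, as a shift and turn from the pose measured when the call began, along the tool's axes at that moment; what a row does not reach only later rows make up. A row lasts 1/10 s, in which the tool goes at most 50 mm and 8.59 degrees, less where a joint would pass 70% of its speed; a pose out of reach is approached as far as the arm can. A call with a gripper value outside its range is refused whole. OPENING is the finger opening in mm, from 0 to 85.4, set as the call begins (- or left out, the last holds). The fingers move at their own pace and stop on an object; FORCE is the grip in N (left out, the last holds). Time passes only in rows, so rows that repeat a pose let the fingers close. It gives the time, the measured TCP pose, the force and the opening at its end, in the units of the state.
- bot.get_obs(): the state, without advancing time (a new reading comes with each control period).
- bot.camera(name): name is "scene" or "top"; returns a dict with "color" (420x560x3 uint8, red, green, blue), "z_map" (420x560 float32, m along the optical axis (not along the pixel's ray), 0 where there is no reading), "fx", "fy", "cx", "cy" (pixels), "R" (3x3) and "t" (3): a world point X has camera coordinates R X + t. Camera axes: x right, y down, z forward; pixel columns grow to the right and rows downward; lengths in m; the calibration is good to about 2 mm. A picture is of the moment at which its call begins.
- bot.sign_off(): hands the job in, once; it reports no verdict.
The state is a dict: "time_s": time; "qpos": joint angles; "joint_velocities": joint speeds; "joint_efforts": joint torques, N m; "tool_pos": TCP position; "tcp_rot": TCP orientation; "contact_force": force on the tool from outside, world axes, zero at the start; "wrist_torque": the same for the moment, N m; "grip_width": finger opening in m.
Only numpy, scipy, OpenCV 4.12 (cv2) and the standard library are available. Lean on these libraries where they do the work, as an engineer would, in place of code of your own. Each camera call takes 0.05 s, during which the arm holds its last target.

## Working session

There is one attempt and no reset: what is moved stays moved. The work goes in short steps, Python scripts to look and compute and a shell command to move; the robot and the scene stay as the last step left them, time stands still between calls to the robot, and variables do not carry over. Pictures are saved under pics/ and viewed, and the job is handed in when it is done.

```bash
ls -la; mkdir -p pics; cat > h.py <<'E'
import numpy as np, cv2
from bench import bot
def snap(name,fn):
    c=bot.camera(name); np.savez(''+fn+'.npz',**c)
    cv2.imwrite('pics/'+fn+'.png',cv2.cvtColor(c['color'],cv2.COLOR_RGB2BGR)); return c
def load(fn): return dict(np.load(''+fn+'.npz'))
def px(c,u,v,z=None):
    if z is None:
        z=c['z_map'][int(round(v)),int(round(u))]
    p=np.array([(u-c['cx'])/c['fx']*z,(v-c['cy'])/c['fy']*z,z]); return c['R'].T@(p-c['t'])
def pxh(c,u,v,h):
    d=c['R'].T@np.array([(u-c['cx'])/c['fx'],(v-c['cy'])/c['fy'],1]); o=-c['R'].T@c['t']
    return o+d*(h-o[2])/d[2]
def proj(c,X):
    p=c['R']@np.array(X)+c['t']; return p[0]/p[2]*c['fx']+c['cx'],p[1]/p[2]*c['fy']+c['cy'],p[2]
def crop(c,u0,v0,u1,v1,s,fn):
    im=cv2.cvtColor(c['color'],cv2.COLOR_RGB2BGR)[v0:v1,u0:u1]
    cv2.imwrite('pics/'+fn+'.png',cv2.resize(im,None,fx=s,fy=s,interpolation=cv2.INTER_CUBIC))
E
python3 - <<'E'
from h import *
for n in('scene','top'):
    c=snap(n,n+'0'); print(n,c['fx'],c['R'],-c['R'].T@c['t'])
print(bot.get_obs())
E
```

```text
total 12
drwxr-xr-x  3 agent agent 4096 Dec  6 22:12 .
drwxr-xr-x 23 root  root  4096 Dec  6 22:12 ..
drwxr-xr-x  2 agent agent 4096 Dec  6 22:12 pics
scene 429.613238305255 [[ 0.57942263 -0.81502531 -0.00177831]
 [-0.3745877  -0.26436504 -0.88870422]
 [ 0.72384631  0.51560146 -0.45847754]] [-0.11872248 -0.42857964  0.57524326]
top 513.414598028677 [[-0.0011207  -0.99990454 -0.01377151]
 [-0.99663402  0.0022457  -0.08194868]
 [ 0.08197178  0.01363331 -0.9965414 ]] [0.55380277 0.11385597 1.22464096]
{'time_s': 0.1, 'qpos': array([ 6.81843756e+01,  1.83474829e+01,  8.97014748e+01,  4.14444651e-04,
        7.20427356e+01, -1.14707964e+00]), 'joint_velocities': array([-0.12378889, -0.00377324, -0.12919894, -0.11822731,  0.00715071,
        0.04806139]), 'joint_efforts': array([-9.59418066e-04, -4.16407871e+01, -2.34706593e+01, -1.02376271e-04,
        4.81690906e-03,  2.63886427e-06]), 'tool_pos': array([0.20279792, 0.53758169, 0.22865734]), 'tcp_rot': array([[-9.35637146e-01,  3.52962845e-01, -6.01111310e-04],
       [ 3.52963355e-01,  9.35635971e-01, -1.48318139e-03],
       [ 3.89134423e-05, -1.59988986e-03, -9.99998719e-01]]), 'contact_force': array([ 0.14865437, -0.37065612,  0.00194029]), 'wrist_torque': array([ 0.01038485, -0.01785768, -0.02786866]), 'grip_width': 0.0852477567969676}
```

View pics/scene0.png

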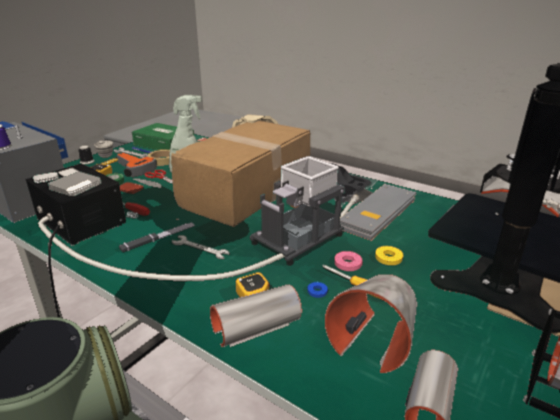

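View pics/top0.png

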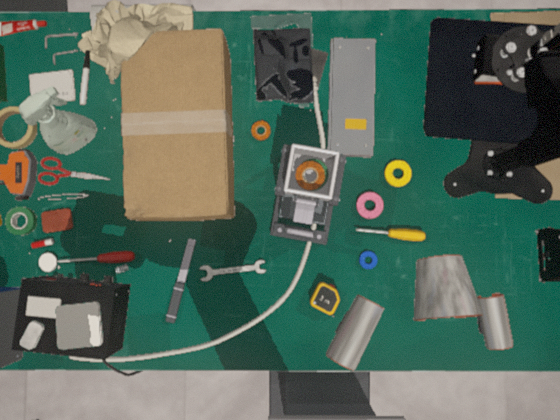

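```bash
python3 - <<'E'
from h import *
c=load('top0'); s=load('scene0')
crop(c,150,225,280,335,6,'t_bar'); crop(c,255,130,365,255,5,'t_rig'); crop(s,235,145,375,275,5,'s_rig')
print(proj(c,[0,0,0]),proj(c,[0.4,0,0]),px(c,181,280))
for uv in [(310,150),(345,260),(300,245),(180,245),(60,330)]: print(uv,px(c,*uv))
E
```

```text
(np.float64(337.0430421111771), np.float64(486.5690470409563), np.float64(1.1734569773834642)) (np.float64(335.2903285704609), np.float64(309.13534248652525), np.float64(1.2062456911658088)) [0.46811654 0.3638024  0.00331036]
(310, 150) [0.74412319 0.06578812 0.18717799]
(345, 260) [ 0.51488061 -0.02358734  0.0045495 ]
(300, 245) [0.55023357 0.0822533  0.00135438]
(180, 245) [0.55054685 0.36744169 0.00308076]
(60, 330) [0.37467821 0.58663011 0.14266443]
```

View pics/t_bar.png

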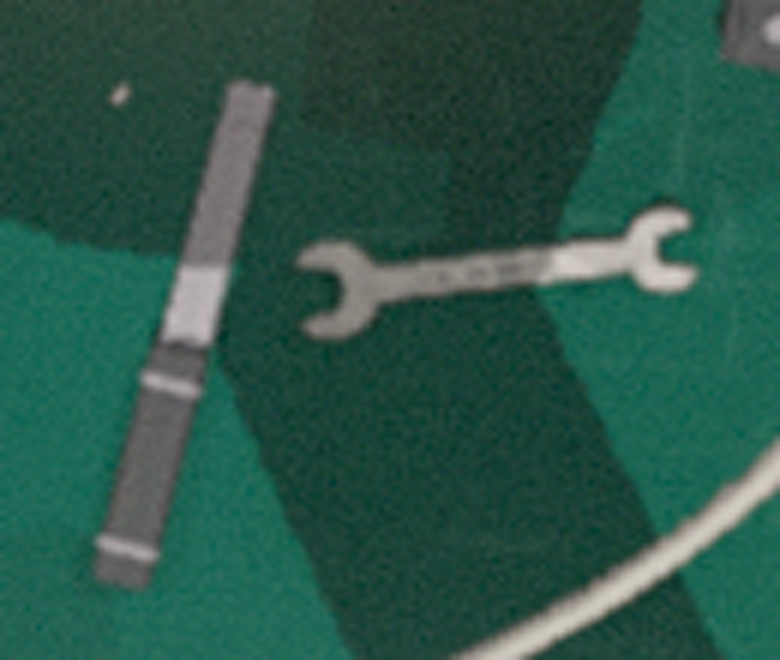

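View pics/t_rig.png

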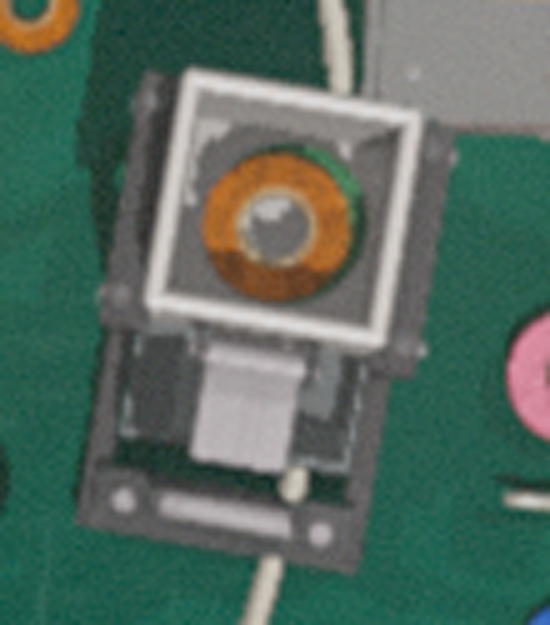

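View pics/s_rig.png

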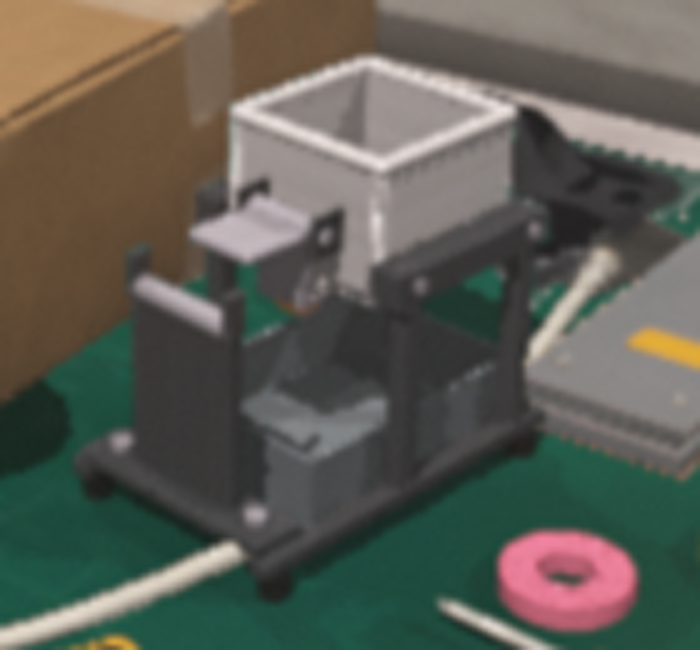

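```bash
cat > m.py <<'E'
from h import *
c=load('top0'); s=load('scene0')
o=lambda x,y:(255+x/5,130+y/5)
P=[pxh(c,*o(*q),.185)[:2] for q in [(190,72),(420,115),(382,345),(150,302)]]
print('corners',np.round(P,4),[round(np.linalg.norm(P[i]-P[(i+1)%4]),4) for i in range(4)])
ctr=np.mean(P,0); ax=(P[0]+P[1]-P[2]-P[3]); ay=(P[0]+P[3]-P[1]-P[2])
yaw1=np.degrees(np.arctan2(ax[1],ax[0])); yaw2=np.degrees(np.arctan2(-ay[0],ay[1])); print('ctr',ctr,yaw1,yaw2)
F=[pxh(c,*o(*q),.132)[:2] for q in [(160,503),(293,524)]]
d=F[0]-F[1]; print('ful',F,np.mean(F,0),np.linalg.norm(d),np.degrees(np.arctan2(-d[0],d[1])))
yaw=np.radians((yaw1+yaw2)/2); X=np.array([np.cos(yaw),np.sin(yaw)])
print('ful pred',ctr-.125*X)
L=[pxh(c,*o(*q),.151)[:2] for q in [(190,455),(290,470)]]
print('lip',L,np.mean(L,0),'pred',ctr-.105*X)
b=lambda x,y:(150+x/6,225+y/6)
g=pxh(c,*b(123,576),.012);t=pxh(c,*b(252,88),.003)
print('bar',g,t,np.linalg.norm(g-t),np.degrees(np.arctan2((t-g)[1],(t-g)[0])))
# scene fulcrum
q=lambda x,y:(235+x/5,145+y/5)
print('scene ful',pxh(s,*q(135,280),.132),pxh(s,*q(222,322),.132))
print('scene bin',pxh(s,*q(235,105),.185),pxh(s,*q(383,165),.185),pxh(s,*q(515,103),.185),pxh(s,*q(370,60),.185))
E
python3 m.py
```

```text
corners [[0.7563 0.1004]
 [0.7381 0.0065]
 [0.6437 0.0229]
 [0.6615 0.117 ]] [np.float64(0.0957), np.float64(0.0958), np.float64(0.0958), np.float64(0.0962)]
ctr [0.69990731 0.06170635] -9.896239904972681 -10.81888602910479
ful [array([0.5811367 , 0.11310964]), array([0.57215233, 0.05668461])] [0.57664452 0.08489712] 0.05713582646984424 -9.04707293148998
ful pred [0.57694419 0.08418017]
lip [array([0.60069093, 0.10053126]), array([0.59435078, 0.05878372])] [0.59752086 0.07965749] pred [0.59661829 0.08058436]
bar [0.37397979 0.38519033 0.012     ] [0.56315654 0.33902267 0.003     ] 0.19493664940265326 -13.714674452620192
scene ful [0.57245363 0.11046616 0.132     ] [0.56199786 0.05433778 0.132     ]
scene bin [0.66498219 0.11961982 0.185     ] [0.64505829 0.02445259 0.185     ] [0.74440319 0.01126021 0.185     ] [0.75305503 0.0983252  0.185     ]
```

```bash
cat > go.py <<'E'
import sys,numpy as np
from bench import bot
# usage: go.py x y z yjaw_deg : prints tool-axis shift(mm) and turn(deg) from the present pose
def go(x,y,z,a):
    o=bot.get_obs(); R=np.array(o['tcp_rot']); p=np.array(o['tool_pos'])
    d=R.T@(np.array([x,y,z])-p)*1000
    cur=np.degrees(np.arctan2(R[1,1],R[0,1])); t=-(a-cur)
    print('t',round(o['time_s'],2),'pos',np.round(p,4),'jaw',round(cur,2),'tilt',np.round(R[:,2],3),'F',np.round(o['contact_force'],1),'w',round(o['grip_width']*1e3,1))
    print('shift',np.round(d,1),'turn',round((t+180)%360-180,2))
go(*map(float,sys.argv[1:]))
E
python3 go.py .4103 .3763 .12 76.3
```

```text
t 0.1 pos [0.2028 0.5376 0.2287] jaw 69.33 tilt [-0.001 -0.001 -1.   ] F [ 0.1 -0.4  0. ] w 85.2
shift [-251.1  -77.5  108.8] turn -6.97
```

```bash
python3 -m pendant '[[[-20,-6,0],-1],[[-50,-16,5],-2],[[-85,-26,15],-3],[[-120,-37,30],-4],[[-155,-48,45],-5]]' 70
python3 go.py .4103 .3763 .12 76.3
```

```text
time_s: 0.6
tool_pos: [0.3317, 0.4369, 0.1831]
tcp_rot: [[-0.963, 0.269, -0.001], [0.269, 0.963, -0.002], [0.0, -0.002, -1.0]]
contact_force: [-0.1, -0.9, -0.2]
grip_width: 0.0698
t 0.6 pos [0.3317 0.4369 0.1831] jaw 74.4 tilt [-0.001 -0.002 -1.   ] F [-0.1 -0.9 -0.2] w 69.8
shift [-92.  -37.1  63.1] turn -1.9
```

```bash
python3 -m pendant '[[[-30,-12,20],-0.5],[[-60,-24,40],-1],[[-80,-32,55],-1.5],[[-92,-37,63],-1.9],[[-92,-37,63],-1.9]]' 50
python3 - <<'E'
from h import *
c=snap('top','t1'); crop(c,140,225,250,335,6,'t1c'); s=snap('scene','s1'); crop(s,90,180,260,290,4,'s1c')
E
python3 go.py .4103 .3763 .06 76.3
```

```text
time_s: 1.1
tool_pos: [0.4106, 0.3752, 0.1189]
tcp_rot: [[-0.971, 0.239, -0.003], [0.239, 0.971, -0.003], [0.002, -0.004, -1.0]]
contact_force: [0.1, -0.4, 0.6]
grip_width: 0.0498
t 1.2 pos [0.4101 0.377  0.1205] jaw 76.28 tilt [-0.001 -0.001 -1.   ] F [-1.   0.3 -0. ] w 49.7
shift [-0.4 -0.5 60.5] turn -0.02
```

View pics/t1c.png

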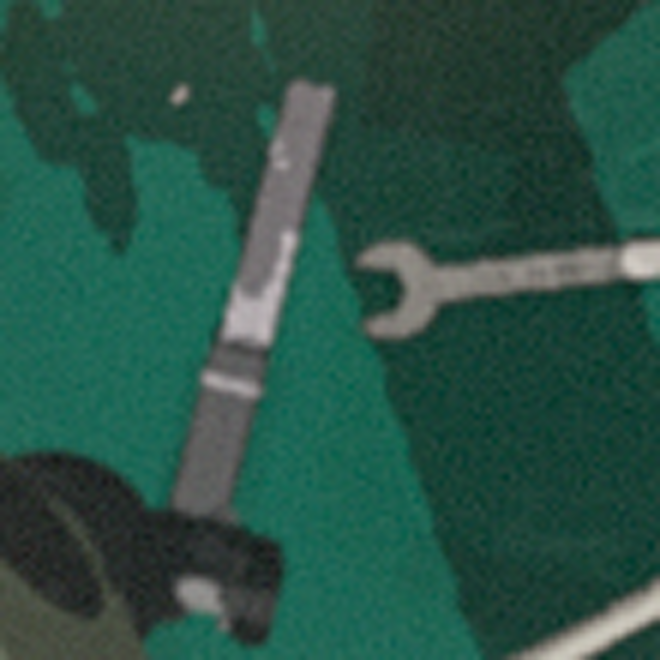

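View pics/s1c.png

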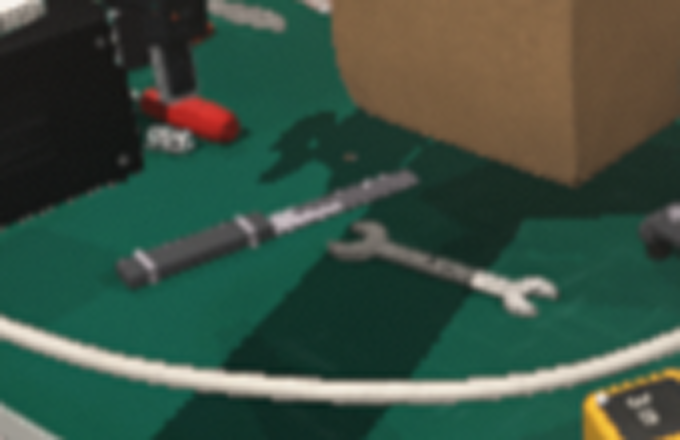

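```bash
python3 - <<'E'
from h import *
c=load('t1');s=load('s1')
for X in [(.41,.377,.12),(.41,.377,.0),(.41,.377,.012),(.41,.377,.17)]: print(proj(c,X),proj(s,X))
q=lambda x,y:(90+x/4,180+y/4)
print(pxh(s,*q(130,265),.012),pxh(s,*q(413,177),.003))
E
```

```text
(np.float64(163.1690035861959), np.float64(311.44482544673497), np.float64(1.092620199502431)) (np.float64(129.56576232591036), np.float64(201.5329377493224), np.float64(1.0067906657386207))
(np.float64(175.35323732495658), np.float64(304.7425894953146), np.float64(1.2122051673497223)) (np.float64(137.37749110150887), np.float64(244.82434577141288), np.float64(1.061807970470384))
(np.float64(174.24407033246143), np.float64(305.3527139440586), np.float64(1.2002466705649932)) (np.float64(136.63293660426618), np.float64(240.69813844128882), np.float64(1.0563062399972076))
(np.float64(157.2674690921377), np.float64(314.69110892279775), np.float64(1.0427931295660595)) (np.float64(126.05302565439837), np.float64(182.0658875112741), np.float64(0.9838667887670525))
[0.37418977 0.38429397 0.012     ] [0.5587175  0.33377572 0.003     ]
```

View pics/s1.png

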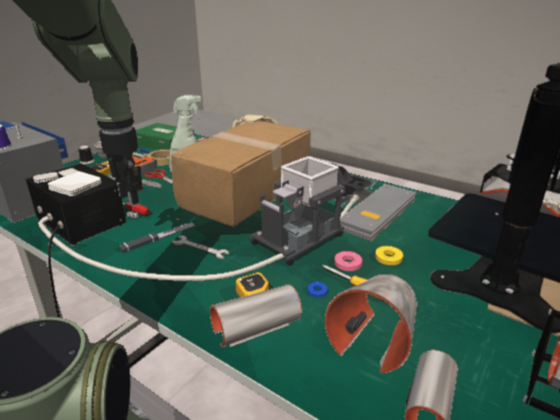

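View pics/t1.png

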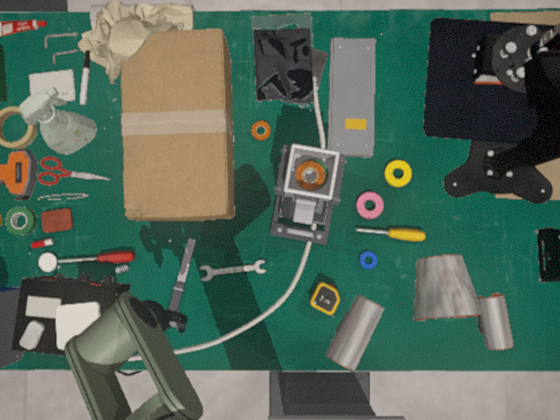

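```bash
python3 -m pendant '[[[0,0,20],0],[[0,0,45],0],[[0,0,65],0],[[0,0,80],0],[[0,0,80],0]]' 45
python3 go.py .4103 .3763 .028 76.3
```

```text
time_s: 1.7
tool_pos: [0.4084, 0.3772, 0.0395]
tcp_rot: [[-0.972, 0.236, -0.003], [0.236, 0.972, -0.003], [0.002, -0.003, -1.0]]
contact_force: [-1.0, -1.1, 0.1]
grip_width: 0.0449
t 1.7 pos [0.4084 0.3772 0.0395] jaw 76.37 tilt [-0.003 -0.003 -1.   ] F [-1.  -1.1  0.1] w 44.9
shift [-2.1 -0.4 11.5] turn 0.07
```

```bash
python3 -m pendant '[[[-1,0,4],0],[[-1,0,8],0],[[-1,0,11],0],[[-1,0,11],0]]' 45
python3 -m pendant '[[[0,0,0],0],[[0,0,0],0],[[0,0,0],0],[[0,0,0],0],[[0,0,0],0]]' 15 60
python3 go.py .4103 .3763 .028 76.3
```

```text
time_s: 2.1
tool_pos: [0.4092, 0.377, 0.0286]
tcp_rot: [[-0.972, 0.236, -0.003], [0.236, 0.972, -0.002], [0.002, -0.003, -1.0]]
contact_force: [0.3, 0.6, -0.8]
grip_width: 0.045
time_s: 2.6
tool_pos: [0.4093, 0.377, 0.0287]
tcp_rot: [[-0.972, 0.236, -0.003], [0.236, 0.972, -0.002], [0.002, -0.003, -1.0]]
contact_force: [0.2, 0.1, -0.4]
grip_width: 0.0151
t 2.6 pos [0.4093 0.377  0.0287] jaw 76.37 tilt [-0.003 -0.002 -1.   ] F [ 0.2  0.1 -0.4] w 15.1
shift [-1.2 -0.5  0.7] turn 0.07
```

```bash
python3 - <<'E'
from h import *
c=snap('top','t2'); crop(c,140,225,250,335,6,'t2c'); s=snap('scene','s2'); crop(s,90,180,220,290,5,'s2c')
E
```

```text
(no output)
```

View pics/t2c.png

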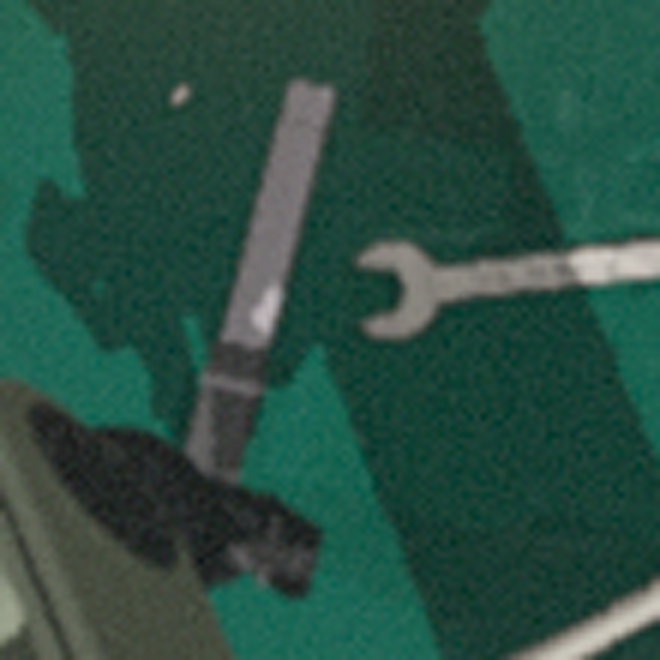

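View pics/s2c.png

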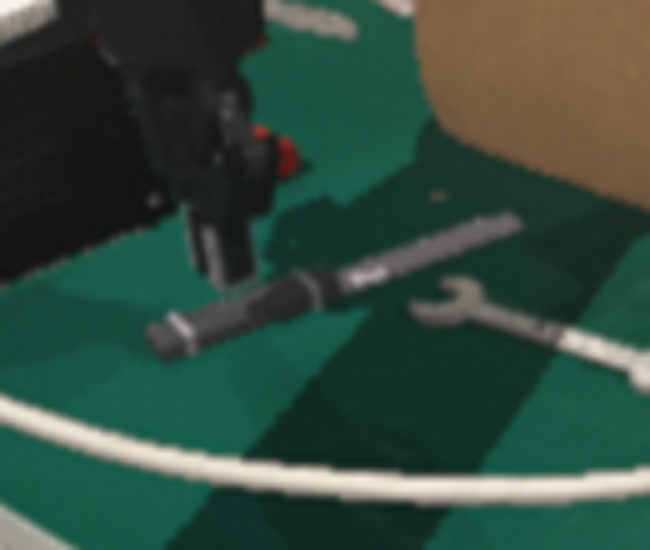

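```bash
python3 - <<'E'
from h import *
s=load('s2')
for v in range(226,244,2):
    print(v,[tuple(np.round(px(s,u,v)*1000).astype(int)) for u in range(128,146,3)])
E
```

```text
226 [(np.int64(400), np.int64(387), np.int64(55)), (np.int64(396), np.int64(368), np.int64(63)), (np.int64(397), np.int64(356), np.int64(67)), (np.int64(405), np.int64(357), np.int64(63)), (np.int64(416), np.int64(361), np.int64(56)), (np.int64(481), np.int64(443), np.int64(-2))]
228 [(np.int64(399), np.int64(386), np.int64(50)), (np.int64(396), np.int64(369), np.int64(58)), (np.int64(397), np.int64(358), np.int64(61)), (np.int64(406), np.int64(360), np.int64(56)), (np.int64(416), np.int64(363), np.int64(50)), (np.int64(472), np.int64(432), np.int64(0))]
230 [(np.int64(400), np.int64(389), np.int64(43)), (np.int64(395), np.int64(370), np.int64(52)), (np.int64(395), np.int64(357), np.int64(57)), (np.int64(406), np.int64(361), np.int64(50)), (np.int64(411), np.int64(357), np.int64(49)), (np.int64(468), np.int64(428), np.int64(-3))]
232 [(np.int64(399), np.int64(390), np.int64(38)), (np.int64(394), np.int64(369), np.int64(47)), (np.int64(397), np.int64(361), np.int64(49)), (np.int64(402), np.int64(357), np.int64(47)), (np.int64(410), np.int64(357), np.int64(44)), (np.int64(459), np.int6
[... 719 characters left out ...]
(29)), (np.int64(430), np.int64(404), np.int64(0)), (np.int64(425), np.int64(384), np.int64(9)), (np.int64(429), np.int64(377), np.int64(10))]
240 [(np.int64(411), np.int64(416), np.int64(-1)), (np.int64(418), np.int64(413), np.int64(-3)), (np.int64(407), np.int64(384), np.int64(13)), (np.int64(415), np.int64(383), np.int64(9)), (np.int64(418), np.int64(375), np.int64(11)), (np.int64(422), np.int64(369), np.int64(11))]
242 [(np.int64(395), np.int64(391), np.int64(11)), (np.int64(400), np.int64(386), np.int64(10)), (np.int64(405), np.int64(382), np.int64(9)), (np.int64(409), np.int64(375), np.int64(9)), (np.int64(413), np.int64(369), np.int64(10)), (np.int64(419), np.int64(365), np.int64(8))]
```

```bash
python3 -m pendant '[[[0,0,0],0],[[0,0,0],0],[[0,0,0],0]]' 45
python3 -m pendant '[[[0,0,5],0],[[0,0,10],0],[[0,0,14],0],[[0,0,14],0]]' 45
python3 - <<'E'
from h import *
s=snap('scene','s3'); crop(s,90,180,220,290,5,'s3c')
for v in range(226,250,2):
    print(v,[tuple(np.round(px(s,u,v)*1000).astype(int).tolist()) for u in range(125,158,3)])
E
```

```text
time_s: 3.0
tool_pos: [0.4093, 0.377, 0.0287]
tcp_rot: [[-0.972, 0.236, -0.003], [0.236, 0.972, -0.002], [0.002, -0.003, -1.0]]
contact_force: [0.4, 0.5, -0.1]
grip_width: 0.0453
time_s: 3.4
tool_pos: [0.4088, 0.3766, 0.0137]
tcp_rot: [[-0.972, 0.236, -0.004], [0.236, 0.972, -0.004], [0.003, -0.005, -1.0]]
contact_force: [0.2, -0.2, -1.0]
grip_width: 0.0451
226 [(401, 401, 50), (408, 399, 47), (416, 398, 44), (392, 349, 72), (383, 325, 84), (403, 342, 69), (402, 329, 74), (404, 321, 75), (492, 433, -4), (494, 423, -2), (498, 416, -1)]
228 [(405, 408, 40), (409, 402, 40), (414, 398, 39), (390, 348, 68), (383, 326, 78), (394, 331, 71), (398, 324, 72), (404, 322, 70), (480, 418, 1), (488, 416, -2), (489, 405, 1)]
230 [(437, 461, 1), (407, 400, 36), (415, 401, 32), (389, 347, 63), (384, 328, 72), (391, 328, 68), (397, 325, 67), (405, 324, 63), (476, 414, -2), (480, 406, -1), (484, 399, -1)]
232 [(432, 455, -1), (407, 402, 30), (412, 397, 29), (390, 351, 56), (386, 334, 63), (390, 327, 64), (412, 348, 46), (467, 415, -4), (468, 404, -1), (475, 402, -4), (479, 394, -3)]
234 [(428, 450, -3)
[... 704 characters left out ...]
401, 414, -1), (394, 390, 12), (401, 388, 9), (404, 379, 11), (394, 352, 26), (396, 343, 28), (404, 343, 23), (427, 365, 4), (433, 361, 2), (443, 362, -3), (446, 355, -2)]
244 [(385, 389, 11), (390, 385, 9), (395, 380, 9), (399, 373, 10), (393, 352, 21), (398, 348, 19), (419, 367, 1), (428, 368, -4), (428, 354, 2), (435, 352, -1), (440, 348, -3)]
246 [(379, 381, 12), (386, 380, 8), (391, 375, 8), (398, 373, 4), (404, 371, 2), (412, 370, -2), (416, 363, -1), (421, 358, -2), (425, 353, -2), (431, 348, -4), (435, 342, -3)]
248 [(375, 377, 9), (383, 377, 5), (388, 371, 5), (397, 374, -1), (399, 365, 1), (404, 360, 0), (411, 357, -2), (413, 348, 0), (419, 345, -2), (422, 337, -1), (427, 332, -1)]
```

View pics/s3c.png

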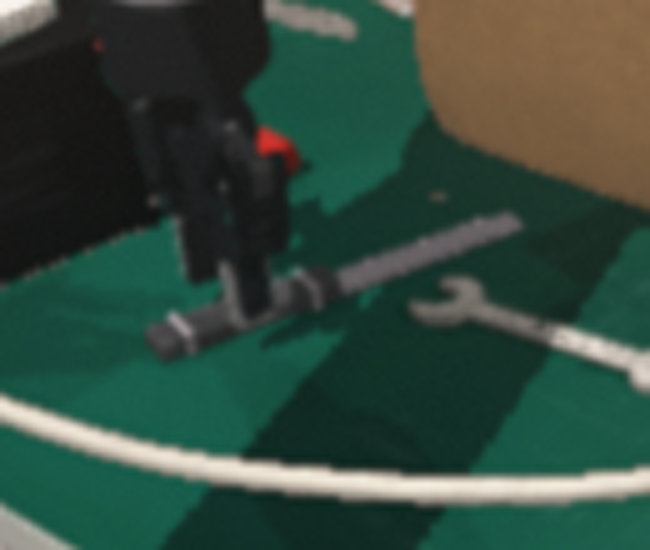

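```bash
python3 -m pendant '[[[0,0,3],0],[[0,0,6],0],[[0,0,9],0],[[0,0,9],0],[[0,0,9],0]]' 32
python3 - <<'E'
from h import *
s=snap('scene','s4'); crop(s,90,180,220,290,5,'s4c')
for v in range(238,252,1):
    print(v,[tuple(np.round(px(s,u,v)*1000).astype(int).tolist()) for u in range(134,152,3)])
E
```

```text
time_s: 3.95
tool_pos: [0.4089, 0.3767, 0.005]
tcp_rot: [[-0.972, 0.236, -0.004], [0.236, 0.972, -0.003], [0.003, -0.004, -1.0]]
contact_force: [-0.3, 0.2, 0.1]
grip_width: 0.0319
238 [(391, 356, 37), (394, 349, 38), (402, 349, 34), (414, 355, 26), (433, 371, 10), (438, 365, 10)]
239 [(394, 362, 30), (394, 350, 35), (400, 348, 32), (412, 353, 25), (430, 366, 11), (438, 366, 7)]
240 [(393, 361, 29), (396, 353, 30), (401, 349, 29), (408, 348, 25), (428, 365, 9), (435, 363, 6)]
241 [(393, 363, 25), (395, 354, 27), (401, 350, 25), (406, 346, 24), (426, 362, 8), (436, 364, 3)]
242 [(393, 362, 22), (394, 352, 25), (403, 354, 20), (407, 348, 20), (426, 363, 5), (436, 365, -1)]
243 [(400, 374, 12), (394, 353, 22), (401, 351, 20), (407, 348, 18), (428, 366, 0), (436, 365, -4)]
244 [(398, 372, 11), (396, 357, 17), (401, 353, 16), (407, 349, 14), (426, 365, -2), (431, 360, -2)]
245 [(399, 374, 6), (397, 358, 13), (399, 350, 15), (409, 352, 9), (423, 360, -1), (427, 354, -1)]
246 [(398, 373, 4), (395, 356, 13), (402, 355, 9), (416, 364, -2), (421, 359, -3), (424, 351, -1)]
247 [(396, 372, 3), (396, 358, 8), (407, 363, 0), (412, 359, -1), (418, 355, -3), (421, 347, -1)]
248 [(396, 373, 0), (401, 368, -1), (405, 361, -1), (411, 358, -3), (413, 348, 0), (420, 346, -3)]
249 [(396, 372, -3), (400, 366, -3), (403, 359, -2), (407, 352, -1), (414, 350, -4), (416, 341, -2)]
250 [(391, 366, -1), (395, 360, -1), (400, 354, -1), (404, 348, -1), (408, 343, -1), (413, 338, -2)]
251 [(389, 363, -2), (392, 355, 0), (398, 352, -2), (402, 346, -2), (404, 337, 0), (409, 333, -1)]
```

View pics/s4c.png

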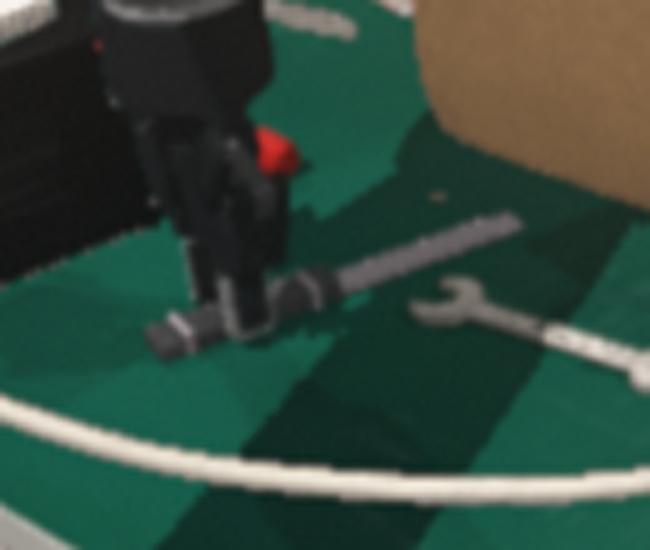

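```bash
python3 -m pendant '[[[0,0,1],0],[[0,0,2],0],[[0,0,3],0],[[0,0,3],0]]' 32
python3 -m pendant '[[[0,0,3],0],[[0,0,3],0],[[0,0,3],0],[[0,0,3],0],[[0,0,3],0]]' 15 80
python3 go.py .4103 .3763 .028 76.3
```

```text
time_s: 4.4
tool_pos: [0.4088, 0.3767, 0.002]
tcp_rot: [[-0.972, 0.236, -0.004], [0.236, 0.972, -0.003], [0.003, -0.004, -1.0]]
contact_force: [-0.9, 0.2, 0.7]
grip_width: 0.0319
time_s: 4.9
tool_pos: [0.4095, 0.3773, 0.0002]
tcp_rot: [[-0.972, 0.235, -0.002], [0.235, 0.972, -0.002], [0.002, -0.002, -1.0]]
contact_force: [-1.4, -0.5, 8.8]
grip_width: 0.0197
t 4.9 pos [4.095e-01 3.773e-01 2.000e-04] jaw 76.39 tilt [-0.002 -0.002 -1.   ] F [-1.4 -0.5  8.8] w 19.7
shift [ -1.   -0.8 -27.8] turn 0.09
```

```bash
python3 -m pendant '[[[0,0,-3],0],[[0,0,-8],0],[[0,0,-15],0],[[0,0,-20],0],[[0,0,-20],0]]'
python3 - <<'E'
from h import *
s=snap('scene','s5'); crop(s,90,170,220,280,5,'s5c')
E
python3 go.py .4103 .3763 .028 76.3
```

```text
time_s: 5.4
tool_pos: [0.4099, 0.3777, 0.021]
tcp_rot: [[-0.972, 0.235, -0.001], [0.235, 0.972, -0.001], [0.001, -0.001, -1.0]]
contact_force: [0.0, -0.7, -2.1]
grip_width: 0.0191
t 5.45 pos [0.4097 0.3775 0.0206] jaw 76.39 tilt [-0.002 -0.001 -1.   ] F [ 0.4 -0.4 -2.3] w 19.7
shift [-0.9 -1.  -7.4] turn 0.09
```

View pics/s5c.png

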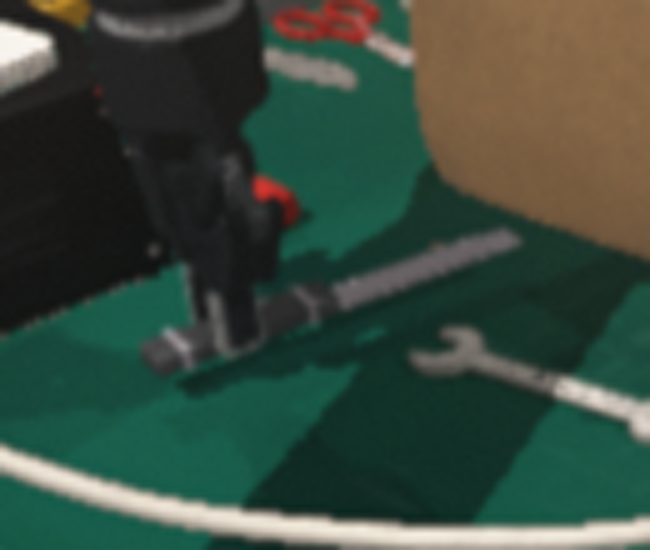

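```bash
cat > bar.py <<'E'
from h import *
import sys
# sample bar top heights from scene depth along predicted line
def barz(s,R=None,xs=range(-95,98,8),tcp=None,jaw=None,zt=None,gx=-60):
    a=np.radians(jaw-90); d=np.array([np.cos(a),np.sin(a)])
    for x in xs:
        X=np.r_[np.array(tcp[:2])+d*(x-gx)/1000,zt]
        u,v,_=proj(s,X); 
        out=[]
        for dv in(-1,0,1):
            for du in (-1,0,1):
                ui,vi=int(round(u))+du,int(round(v))+dv
                if 0<=ui<560 and 0<=vi<420:
                    out.append(px(s,ui,vi)*1000)
        out=np.array(out); m=np.median(out,0); print(x,np.round([u,v],1),np.round(m,0))
E
python3 - <<'E'
from bar import *
barz(load('s5'),tcp=[.4097,.3775],jaw=76.4,zt=.030)
E
```

```text
-95 [121.4 239.4] [376. 385.  31.]
-87 [124.6 238.3] [383. 383.  32.]
-79 [127.8 237.1] [389. 379.  32.]
-71 [131. 236.] [395. 377.  32.]
-63 [134.1 234.8] [396. 365.  40.]
-55 [137.2 233.7] [401. 356.  43.]
-47 [140.3 232.6] [408. 356.  41.]
-39 [143.3 231.5] [427. 369.  31.]
-31 [146.4 230.4] [437. 371.  32.]
-23 [149.4 229.3] [445. 368.  31.]
-15 [152.3 228.3] [454. 368.  30.]
-7 [155.3 227.2] [496. 411.  -1.]
1 [158.2 226.1] [503. 410.  -1.]
9 [161.1 225.1] [510. 408.  -1.]
17 [164. 224.] [520. 405.  -0.]
25 [166.8 223. ] [526. 403.  -0.]
33 [169.7 222. ] [536. 399.  -0.]
41 [172.5 221. ] [542. 398.  -0.]
49 [175.3 220. ] [551. 397.  -1.]
57 [178. 219.] [558. 392.   1.]
65 [180.7 218. ] [567. 393.  -1.]
73 [183.5 217. ] [576. 391.  -1.]
81 [186.1 216. ] [583. 388.   1.]
89 [188.8 215.1] [593. 389.  -1.]
97 [191.5 214.1] [602. 388.  -1.]
```

```bash
python3 go.py .380 .1205 .17 79.9
```

```text
t 5.45 pos [0.4097 0.3775 0.0206] jaw 76.39 tilt [-0.002 -0.001 -1.   ] F [ 0.4 -0.4 -2.3] w 19.7
shift [ -31.4 -257.  -149. ] turn -3.51
```

```bash
python3 -m pendant '[[[0,0,-15],0],[[0,0,-40],0],[[0,-10,-75],0],[[0,-25,-110],0],[[-5,-50,-140],-0.5]]'
python3 go.py .380 .1205 .17 79.9
```

```text
time_s: 5.95
tool_pos: [0.4029, 0.3283, 0.1621]
tcp_rot: [[-0.974, 0.225, -0.001], [0.225, 0.974, -0.0], [0.001, -0.0, -1.0]]
contact_force: [1.4, -0.1, -1.8]
grip_width: 0.0196
t 5.95 pos [0.4029 0.3283 0.1621] jaw 76.99 tilt [-0.001 -0.    -1.   ] F [ 1.4 -0.1 -1.8] w 19.6
shift [ -24.4 -207.7   -7.8] turn -2.91
```

```bash
python3 -m pendant '[[[-4,-30,-3],-0.5],[[-9,-65,-6],-1],[[-14,-105,-8],-1.5],[[-18,-145,-8],-2],[[-22,-180,-8],-2.5]]'
python3 -m pendant '[[[-2,-12,0],-0.3],[[-2,-20,0],-0.5],[[-3,-26,0],-0.5],[[-3,-26,0],-0.5]]'
python3 go.py .380 .1205 .139 79.9
python3 - <<'E'
from h import *
s=snap('scene','s6'); crop(s,170,120,330,260,5,'s6c'); c=snap('top','t6'); crop(c,240,180,350,330,4,'t6c')
E
```

```text
time_s: 6.45
tool_pos: [0.3828, 0.1462, 0.1699]
tcp_rot: [[-0.983, 0.182, -0.002], [0.182, 0.983, -0.001], [0.001, -0.001, -1.0]]
contact_force: [-0.2, 0.2, -2.0]
grip_width: 0.0195
time_s: 6.85
tool_pos: [0.3811, 0.12, 0.1699]
tcp_rot: [[-0.985, 0.174, -0.002], [0.174, 0.985, -0.001], [0.001, -0.001, -1.0]]
contact_force: [-0.6, -0.1, -2.6]
grip_width: 0.0197
t 6.85 pos [0.3811 0.12   0.1699] jaw 80.0 tilt [-0.002 -0.001 -1.   ] F [-0.6 -0.1 -2.6] w 19.7
shift [ 1.1  0.3 30.9] turn 0.1
```

View pics/s6c.png

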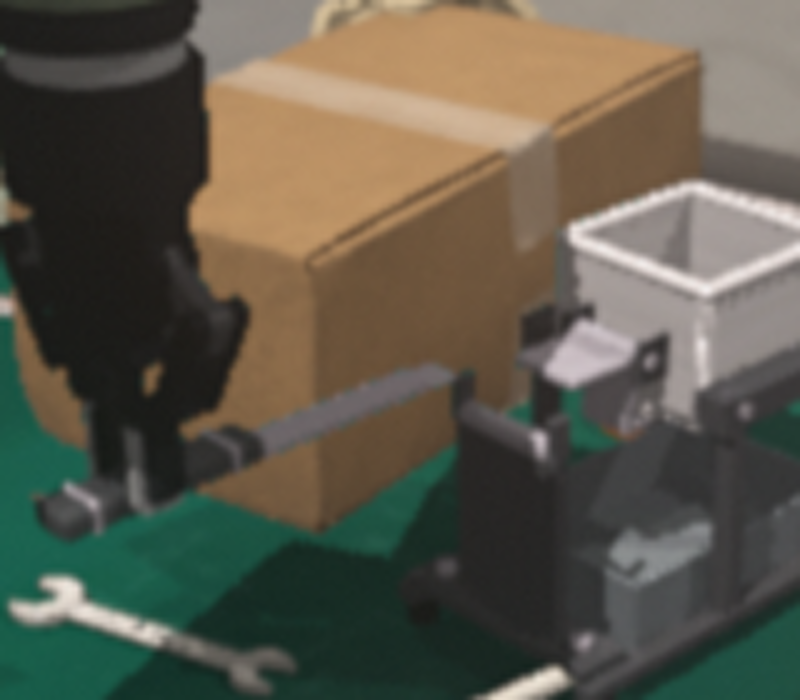

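View pics/t6c.png

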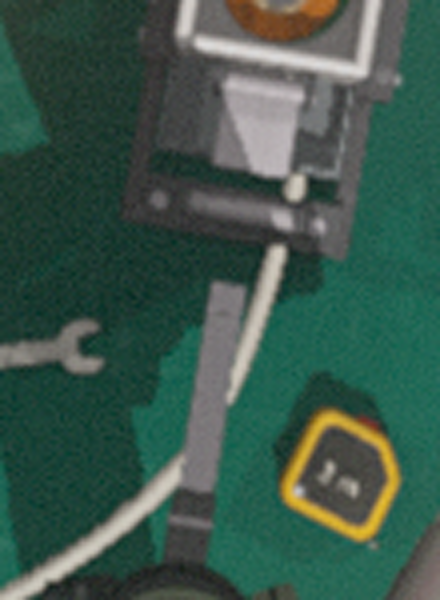

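```bash
python3 - <<'E'
from h import *
c=load('t6');s=load('s6')
t=pxh(c,297,251.2,.172); print('tip',t, 'pred', np.array([.3811,.12])+.16*np.array([.9848,-.1736]))
print('tip depth top',[np.round(px(c,u,v)*1000) for u,v in[(296,253),(296,258),(294,270),(290,290),(287,305)]])
# scene tip
q=lambda x,y:(170+x/5,120+y/5)
print('scene tip',pxh(s,*q(450,372),.171))
for x,y in [(440,375),(400,385),(350,402),(300,420),(270,432),(215,440),(85,495),(60,510)]:
    u,v=q(x,y);print((x,y),np.round(px(s,u,v)*1000))
F=[pxh(s,*q(465,405),.132),pxh(s,*q(548,437),.132)];print('ful scene',F,np.mean(F,0))
F=[pxh(c,240+185/4,180+203/4,.132),pxh(c,240+297/4,180+218/4,.132)];print('ful top',F,np.mean(F,0))
for x,y in [(480,410),(500,417),(520,425),(535,432)]:
    u,v=q(x,y);print('edge',(x,y),np.round(px(s,u,v)*1000))
for x,y in [(590,340),(570,350),(600,355),(580,375),(575,382)]:
    u,v=q(x,y);print('lip',(x,y),np.round(px(s,u,v)*1000))
E
```

```text
tip [0.53813491 0.09283459 0.172     ] pred [0.538668 0.092224]
tip depth top [array([534.,  95., 168.]), array([524.,  95., 172.]), array([500.,  99., 178.]), array([460., 107., 174.]), array([431., 113., 179.])]
scene tip [0.53412322 0.08562248 0.171     ]
(440, 375) [529.  87. 171.]
(400, 385) [509.  93. 173.]
(350, 402) [486. 101. 172.]
(300, 420) [461. 107. 172.]
(270, 432) [447. 111. 171.]
(215, 440) [418. 113. 180.]
(85, 495) [357. 123. 179.]
(60, 510) [343. 121. 180.]
ful scene [array([0.57377098, 0.10859931, 0.132     ]), array([0.56997376, 0.05944579, 0.132     ])] [0.57187237 0.08402255 0.132     ]
ful top [array([0.58082068, 0.11470407, 0.132     ]), array([0.57278589, 0.05530208, 0.132     ])] [0.57680329 0.08500308 0.132     ]
edge (480, 410) [576. 102. 130.]
edge (500, 417) [575.  90. 131.]
edge (520, 425) [575.  79. 130.]
edge (535, 432) [573.  69. 130.]
lip (590, 340) [635.  81. 149.]
lip (570, 350) [618.  81. 150.]
lip (600, 355) [624.  68. 149.]
lip (580, 375) [600.  63. 149.]
lip (575, 382) [596.  63. 148.]
```

```bash
python3 -m pendant '[[[0,0,8],0],[[0,0,18],0],[[0,0,27],0],[[0,0,32],0],[[0,0,32],0]]'
python3 - <<'E'
from h import *
s=snap('scene','s7'); crop(s,190,130,310,240,6,'s7c')
E
python3 go.py .380 .1205 .138 79.9
```

```text
time_s: 7.45
tool_pos: [0.3805, 0.1205, 0.1368]
tcp_rot: [[-0.985, 0.173, -0.004], [0.173, 0.985, -0.001], [0.004, -0.002, -1.0]]
contact_force: [-0.4, 0.5, -2.7]
grip_width: 0.0195
t 7.5 pos [0.381  0.1206 0.1374] jaw 80.05 tilt [-0.003 -0.001 -1.   ] F [-0.4 -0.1 -1.7] w 19.6
shift [ 0.9 -0.3 -0.6] turn 0.15
```

View pics/s7c.png

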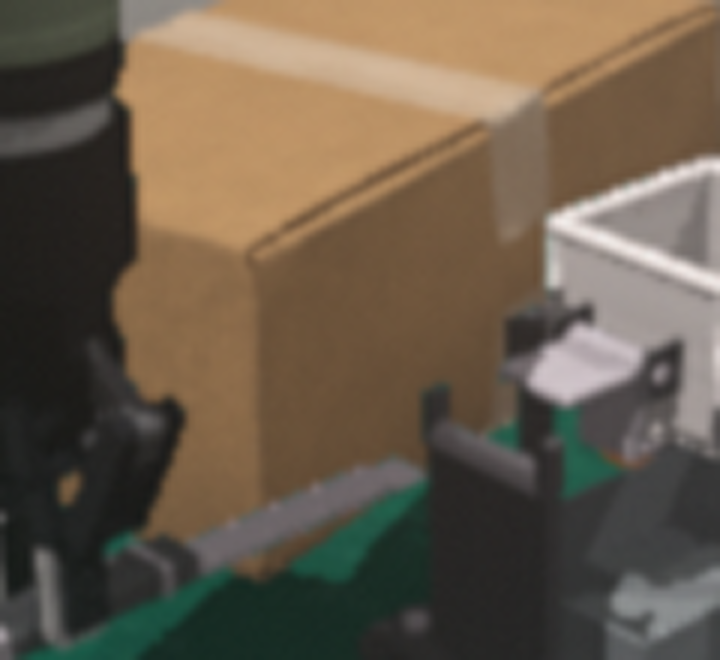

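```bash
python3 - <<'E'
from h import *
s=load('s7')
q=lambda x,y:(190+x/6,130+y/6)
for x,y in [(400,472),(370,480),(330,495),(290,513),(250,530),(220,545)]:
    u,v=q(x,y);print((x,y),np.round(np.median([px(s,u+i,v)*1000 for i in(-1,0,1)],0)))
E
python3 -m pendant '[[[-8,0,0],-0],[[-20,0,0],0],[[-32,0,0],0],[[-40,0,0],0],[[-40,0,0],0]]'
python3 - <<'E'
from h import *
s=snap('scene','s8'); crop(s,190,130,310,240,6,'s8c')
E
python3 go.py .380 .1205 .138 79.9
```

```text
(400, 472) [527.  93. 137.]
(370, 480) [515.  94. 139.]
(330, 495) [500. 101. 137.]
(290, 513) [477. 100. 140.]
(250, 530) [461. 104. 140.]
(220, 545) [447. 106. 140.]
time_s: 8.0
tool_pos: [0.4221, 0.1135, 0.1374]
tcp_rot: [[-0.985, 0.174, -0.002], [0.174, 0.985, -0.001], [0.001, -0.001, -1.0]]
contact_force: [-1.0, 0.2, -1.8]
grip_width: 0.0197
t 8.05 pos [0.421  0.1135 0.1372] jaw 80.0 tilt [-0.003 -0.001 -1.   ] F [-0.5 -0.2 -2.7] w 19.6
shift [41.5 -0.2 -0.7] turn 0.1
```

View pics/s8c.png

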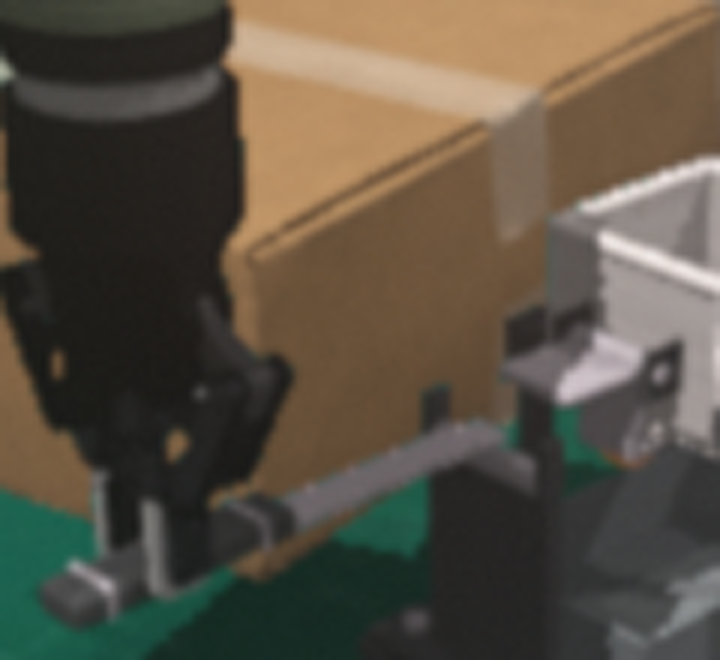

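```bash
python3 -m pendant '[[[-8,0,0],-0],[[-18,0,0],0],[[-30,0,0],0],[[-38,0,0],0],[[-38,0,0],0]]'
python3 - <<'E'
from h import *
s=snap('scene','s9'); crop(s,190,130,310,240,6,'s9c'); c=snap('top','t9'); crop(c,260,180,350,300,5,'t9c')
E
python3 go.py .380 .1205 .138 79.9
```

```text
time_s: 8.55
tool_pos: [0.4599, 0.1068, 0.1371]
tcp_rot: [[-0.985, 0.174, -0.002], [0.174, 0.985, -0.001], [0.002, -0.001, -1.0]]
contact_force: [0.6, -0.1, -2.4]
grip_width: 0.0196
t 8.65 pos [0.4582 0.1068 0.1369] jaw 79.99 tilt [-0.004 -0.001 -1.   ] F [-0.6  1.  -1.8] w 19.4
shift [79.4 -0.1 -0.8] turn 0.09
```

View pics/s9c.png

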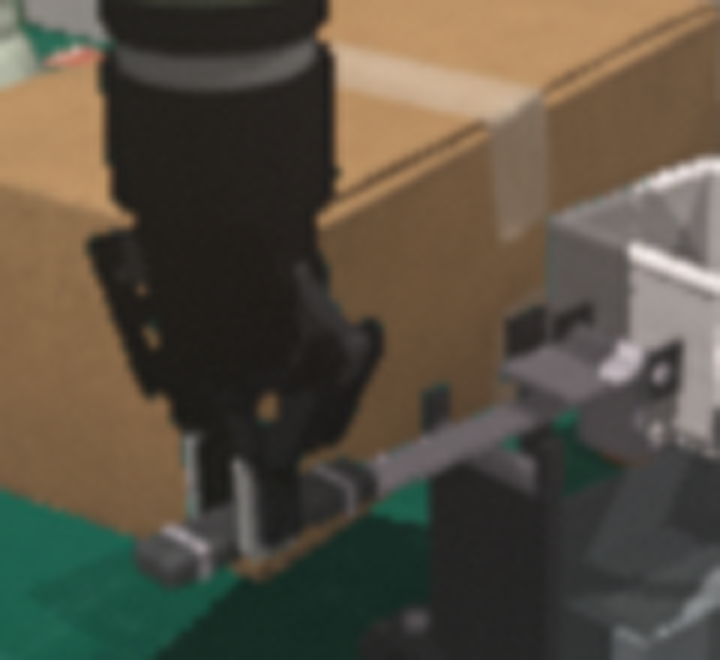

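View pics/t9c.png

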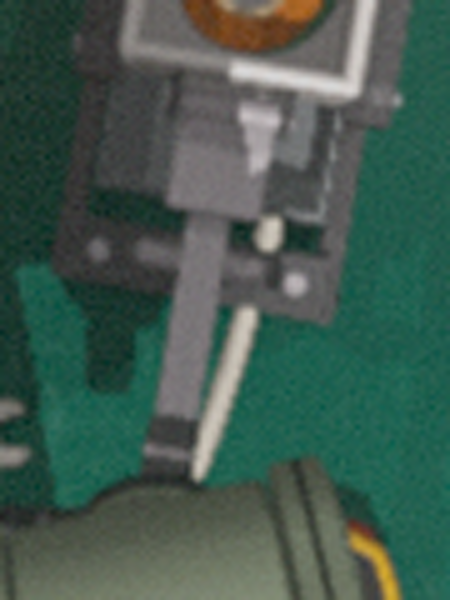

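```bash
python3 -m pendant '[[[0,0,3],0],[[0,0,6],0],[[0,0,10],0],[[0,0,14],0],[[0,0,18],0]]' 15 50
python3 -m pendant '[[[0,0,3],0],[[-1,0,6],0],[[-1,0,9],0],[[-1,0,12],0],[[-1,0,12],0]]'
python3 - <<'E'
from h import *
s=snap('scene','s10'); crop(s,190,130,310,240,6,'s10c')
E
python3 go.py .46 .107 .108 79.9
```

```text
time_s: 9.15
tool_pos: [0.4588, 0.107, 0.1191]
tcp_rot: [[-0.985, 0.174, -0.002], [0.174, 0.985, -0.001], [0.002, -0.001, -1.0]]
contact_force: [-1.6, 2.8, 3.5]
grip_width: 0.0191
time_s: 9.65
tool_pos: [0.4601, 0.1069, 0.1068]
tcp_rot: [[-0.985, 0.173, -0.001], [0.173, 0.985, -0.0], [0.001, -0.001, -1.0]]
contact_force: [-0.0, 1.1, 2.3]
grip_width: 0.0195
t 9.7 pos [0.4601 0.1069 0.1069] jaw 80.01 tilt [-0.001 -0.    -1.   ] F [0.1 1.1 1.3] w 19.5
shift [ 0.1  0.1 -1.1] turn 0.11
```

View pics/s10c.png

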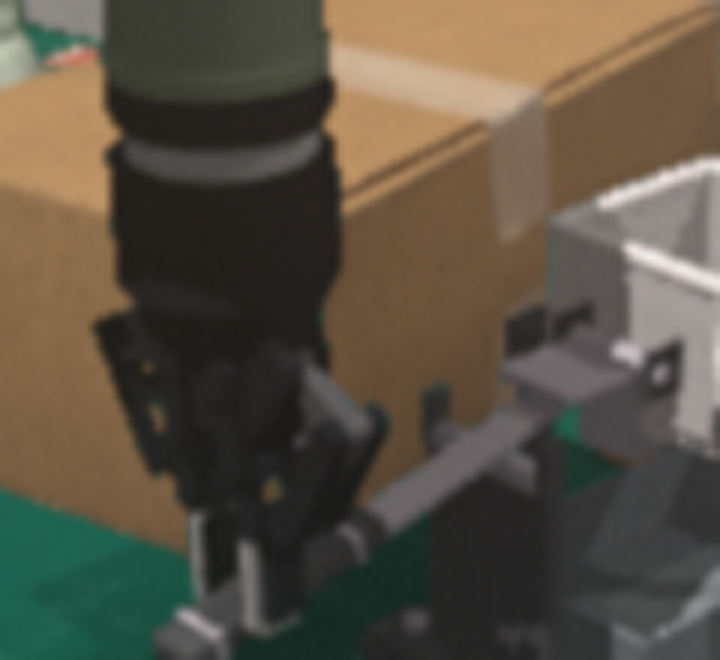

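```bash
python3 -m pendant '[[[0,0,3],0],[[-1,0,6],0],[[-1,0,9],0],[[-2,0,12],0],[[-2,0,12],0]]' 15 80
python3 -m pendant '[[[0,0,2],0],[[-1,0,4],0],[[-1,0,6],0],[[-2,0,8],0],[[-2,0,8],0]]'
python3 - <<'E'
from h import *
s=snap('scene','s11'); crop(s,190,130,310,240,6,'s11c');c=snap('top','t11'); crop(c,260,120,350,300,4,'t11c')
E
python3 go.py .46 .107 .108 79.9
```

```text
time_s: 10.2
tool_pos: [0.4609, 0.1069, 0.0955]
tcp_rot: [[-0.985, 0.173, -0.004], [0.173, 0.985, 0.0], [0.004, -0.001, -1.0]]
contact_force: [-5.7, 3.7, 12.8]
grip_width: 0.0199
time_s: 10.7
tool_pos: [0.4615, 0.1069, 0.0882]
tcp_rot: [[-0.985, 0.173, -0.006], [0.173, 0.985, 0.001], [0.006, -0.0, -1.0]]
contact_force: [-5.4, 3.0, 13.5]
grip_width: 0.0199
t 10.8 pos [0.4615 0.1069 0.0883] jaw 80.04 tilt [-0.006  0.001 -1.   ] F [-6.   3.  13.3] w 19.6
shift [  1.6  -0.2 -19.7] turn 0.14
```

View pics/s11c.png

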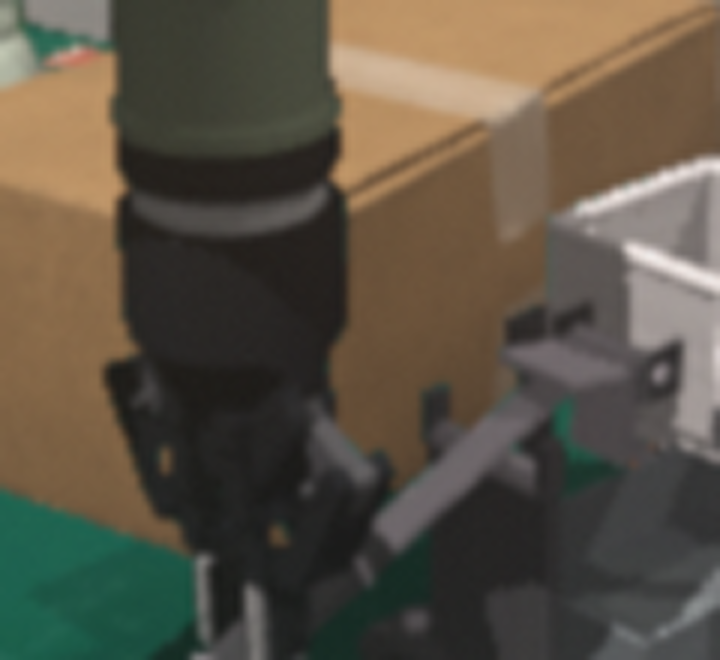

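View pics/t11c.png

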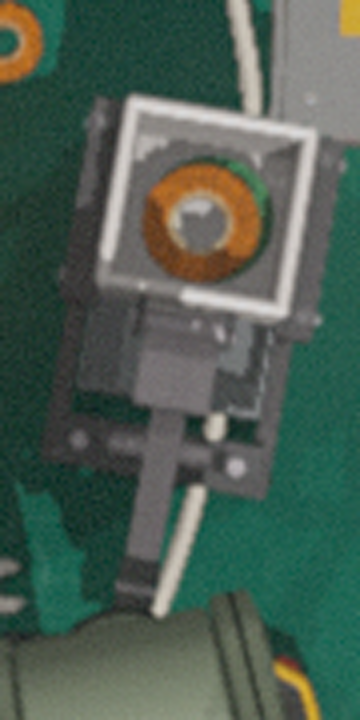

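```bash
python3 -m pendant '[[[0,0,2],0],[[0,0,4],0],[[-1,0,6],0],[[-1,0,8],0],[[-1,0,10],0]]'
python3 - <<'E'
from h import *
s=snap('scene','s12'); crop(s,190,130,310,240,6,'s12c');c=snap('top','t12'); crop(c,260,120,350,300,4,'t12c')
E
python3 go.py .46 .107 .108 79.9
```

```text
time_s: 11.3
tool_pos: [0.4631, 0.1071, 0.0796]
tcp_rot: [[-0.985, 0.173, -0.004], [0.173, 0.985, 0.002], [0.005, 0.001, -1.0]]
contact_force: [-2.8, 1.3, 14.5]
grip_width: 0.0192
t 11.4 pos [0.4627 0.1067 0.0792] jaw 79.97 tilt [-0.006  0.001 -1.   ] F [-3.3 -1.3 12.5] w 19.6
shift [  2.9  -0.2 -28.7] turn 0.07
```

View pics/s12c.png

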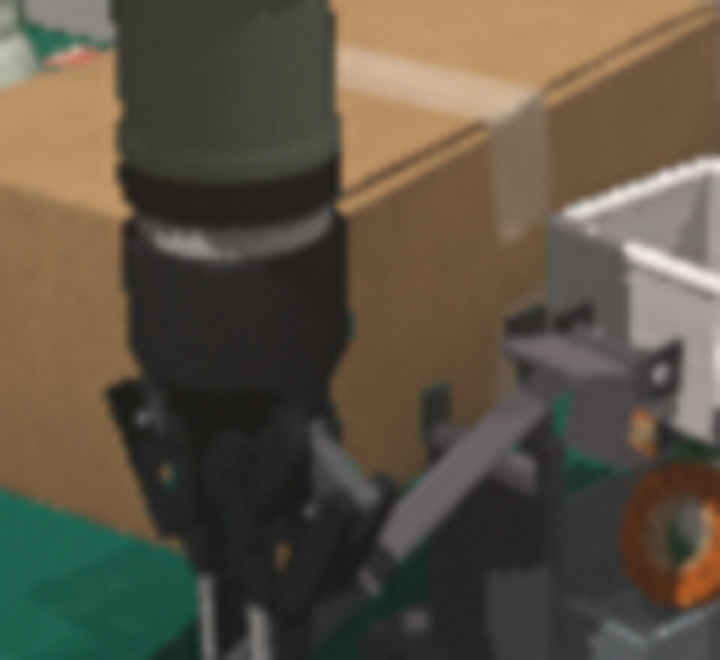

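View pics/t12c.png

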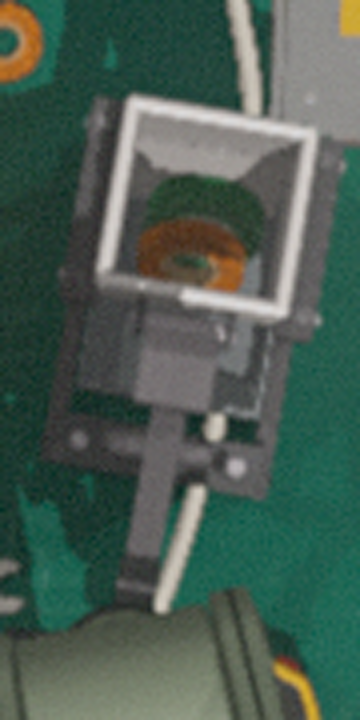

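The floor has dropped open; both rolls are falling. Wait a moment and look again.

```bash
python3 -m pendant '[[[0,0,2],0],[[0,0,3],0],[[0,0,3],0],[[0,0,3],0],[[0,0,3],0]]'
python3 -m pendant '[[[0,0,0],0],[[0,0,0],0],[[0,0,0],0],[[0,0,0],0],[[0,0,0],0]]'
python3 - <<'E'
from h import *
s=snap('scene','s13'); crop(s,220,130,350,260,6,'s13c');c=snap('top','t13'); crop(c,260,120,350,300,4,'t13c')
E
python3 go.py .46 .107 .108 79.9
```

```text
time_s: 11.9
tool_pos: [0.4634, 0.1066, 0.0776]
tcp_rot: [[-0.984, 0.175, -0.004], [0.175, 0.984, 0.001], [0.004, 0.001, -1.0]]
contact_force: [-3.8, -1.8, 13.6]
grip_width: 0.0195
time_s: 12.4
tool_pos: [0.463, 0.1064, 0.0783]
tcp_rot: [[-0.984, 0.177, -0.004], [0.177, 0.984, 0.001], [0.004, 0.001, -1.0]]
contact_force: [-4.2, 0.1, 11.0]
grip_width: 0.0193
t 12.5 pos [0.463  0.1064 0.0783] jaw 79.83 tilt [-0.004  0.001 -1.   ] F [-4.2 -0.1 10.5] w 19.6
shift [  3.2   0.  -29.7] turn -0.07
```

View pics/s13c.png

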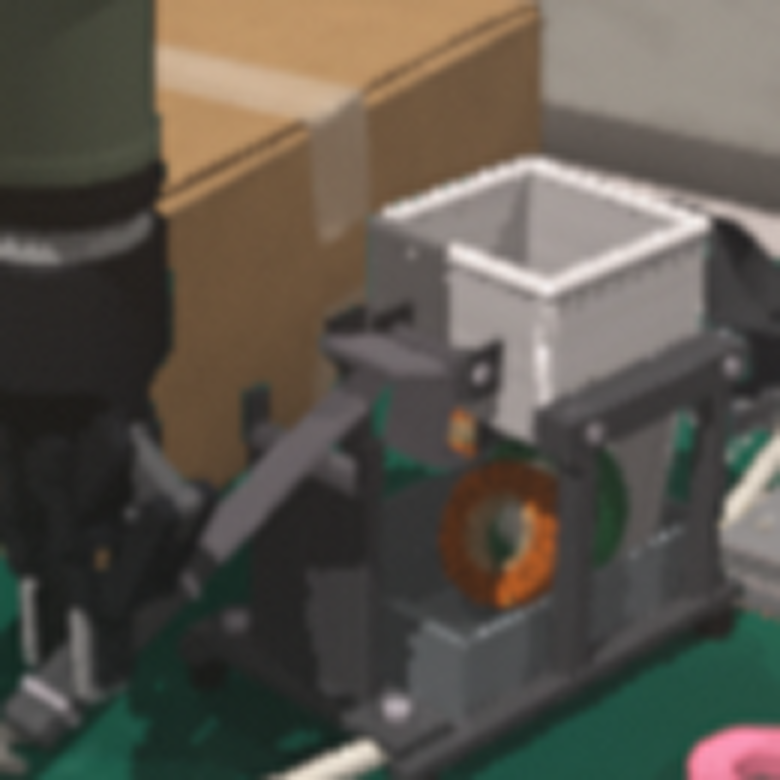

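View pics/t13c.png

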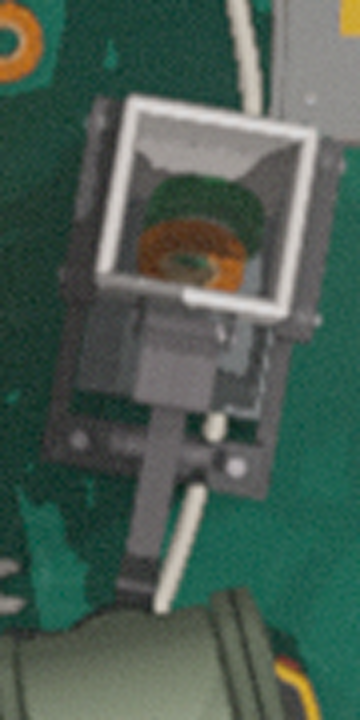

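```bash
python3 - <<'E'
from h import *
s=load('s13'); c=load('t13')
q=lambda x,y:(220+x/6,130+y/6)
yaw=np.radians(-10.1);o=np.array([.6999,.0617])
def rig(p): d=p[:2]-o; return np.round(np.array([d[0]*np.cos(yaw)+d[1]*np.sin(yaw),-d[0]*np.sin(yaw)+d[1]*np.cos(yaw),p[2]])*1000)
for n,x,y in [('orange top',515,468),('orange left',455,530),('or mid l',470,560),('or bottom',500,595),('or right',545,530),('green top',600,455),('green',612,510),('green low',605,560),('flap',640,500),('flap low',635,540),('fleck',462,430),('traywall',470,650),('tray front top',430,620)]:
    print(n,rig(px(s,*q(x,y))))
r=lambda x,y:(260+x/4,120+y/4)
for n,x,y in [('orange',160,250),('orange',225,265),('orange front',190,290),('orange back',190,225),('green',200,185),('green',240,210),('green',160,205),('grey',195,150),('hole',190,265)]:
    print(n,rig(px(c,*r(x,y))))
crop(s,280,185,350,260,10,'s13d')
crop(c,280,135,340,205,10,'t13d')
E
```

```text
orange top [-7.  4. 75.]
orange left [-22.  23.  44.]
or mid l [-27.  10.  36.]
or bottom [-31. -11.  30.]
or right [-15. -21.  59.]
green top [ 21. -19.  79.]
green [ 13. -33.  62.]
green low [  8. -34.  40.]
flap [ 27. -36.  62.]
flap low [ 25. -36.  44.]
fleck [113. 145.  -1.]
traywall [-90. -49.  45.]
tray front top [-51.  10.  17.]
orange [-12.  20.  64.]
orange [-13. -18.  62.]
orange front [-44.   2. 190.]
orange back [ 4.  6. 73.]
green [27.  4. 80.]
green [ 16. -20.  81.]
green [12. 24. 80.]
grey [ 41.  11. 107.]
hole [-14.   1.  34.]
```

View pics/s13d.png

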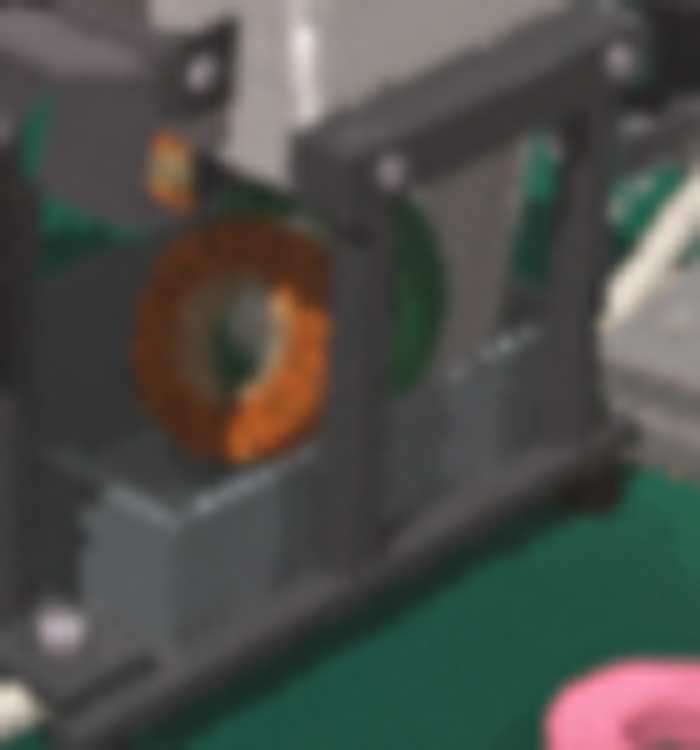

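View pics/t13d.png

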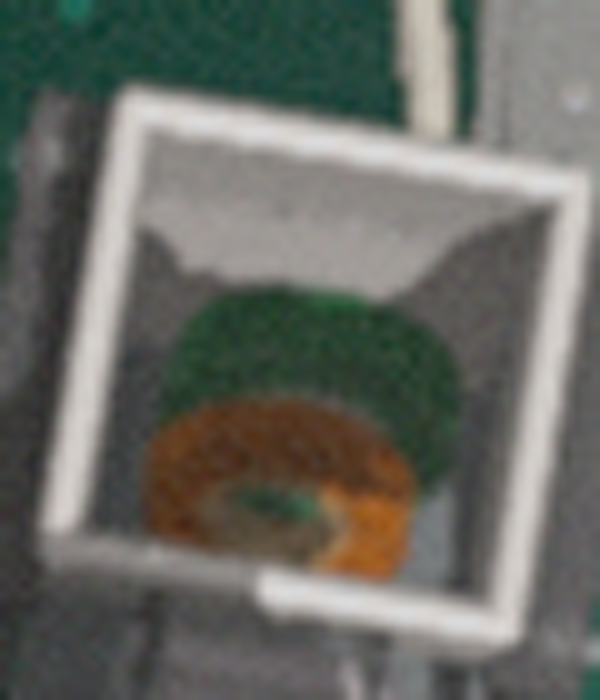

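```bash
python3 -m pendant '[[[4,0,1],0],[[9,0,3],0],[[16,0,6],0],[[24,0,9],0],[[30,0,12],0]]'
python3 -m pendant '[[[6,0,2],0],[[12,0,5],0],[[18,0,7],0],[[20,0,8],0],[[20,0,8],0]]'
python3 - <<'E'
from h import *
s=snap('scene','s14'); crop(s,180,130,320,260,5,'s14c')
E
python3 go.py .46 .107 .108 79.9
```

```text
time_s: 13.0
tool_pos: [0.4319, 0.1117, 0.0657]
tcp_rot: [[-0.984, 0.177, -0.006], [0.177, 0.984, 0.001], [0.006, -0.0, -1.0]]
contact_force: [-0.1, -0.1, 0.6]
grip_width: 0.0195
time_s: 13.5
tool_pos: [0.4112, 0.1152, 0.0573]
tcp_rot: [[-0.984, 0.176, -0.008], [0.176, 0.984, 0.001], [0.008, -0.001, -1.0]]
contact_force: [-0.2, 0.5, -2.0]
grip_width: 0.0197
t 13.55 pos [0.4118 0.1152 0.0575] jaw 79.84 tilt [-0.007  0.001 -1.   ] F [ 0.3  0.5 -0.8] w 19.2
shift [-48.5   0.4 -50.8] turn -0.06
```

View pics/s14c.png

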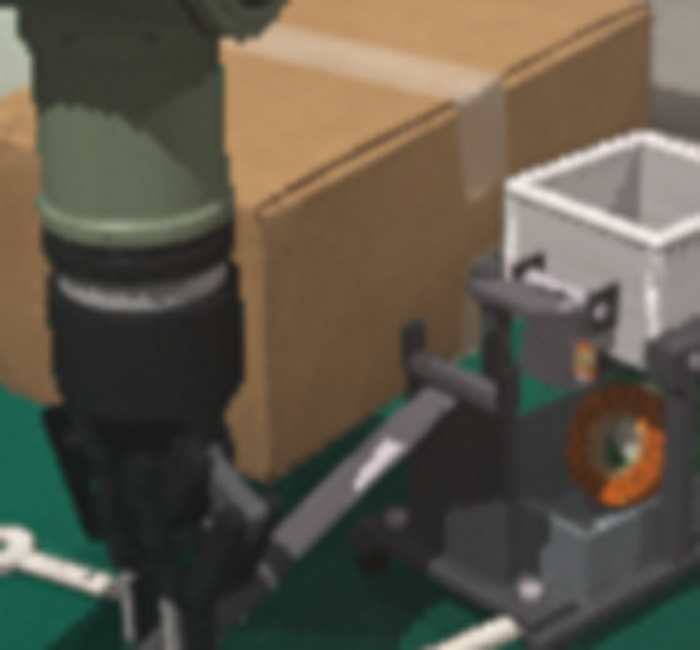

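```bash
python3 -m pendant '[[[8,0,0],0],[[18,0,-3],0],[[26,3,-12],0],[[30,12,-28],0],[[30,25,-42],0]]'
python3 go.py .410 .377 .12 77
```

```text
time_s: 14.05
tool_pos: [0.3856, 0.1452, 0.1008]
tcp_rot: [[-0.984, 0.177, -0.007], [0.177, 0.984, 0.001], [0.007, -0.001, -1.0]]
contact_force: [0.2, 0.1, -1.6]
grip_width: 0.0196
t 14.05 pos [0.3856 0.1452 0.1008] jaw 79.82 tilt [-0.007  0.001 -1.   ] F [ 0.2  0.1 -1.6] w 19.6
shift [ 17.  232.4 -19.2] turn 2.82
```

```bash
python3 -m pendant '[[[3,25,-8],0.3],[[5,60,-16],0.8],[[8,95,-19],1.2],[[10,130,-19],1.6],[[13,165,-19],2]]'
python3 -m pendant '[[[2,30,0],0.4],[[3,50,0],0.6],[[4,64,0],0.8],[[4,67,0],0.8],[[4,67,0],0.8]]'
python3 - <<'E'
from h import *
s=snap('scene','s15'); crop(s,80,130,240,270,5,'s15c')
E
python3 go.py .410 .377 .04 77
```

```text
time_s: 14.55
tool_pos: [0.4015, 0.3116, 0.1209]
tcp_rot: [[-0.978, 0.211, -0.006], [0.211, 0.978, 0.001], [0.006, 0.0, -1.0]]
contact_force: [0.9, 0.5, -2.1]
grip_width: 0.0198
time_s: 15.05
tool_pos: [0.4112, 0.3776, 0.121]
tcp_rot: [[-0.975, 0.224, -0.007], [0.224, 0.975, 0.001], [0.007, -0.001, -1.0]]
contact_force: [0.1, -0.3, -2.6]
grip_width: 0.0196
t 15.1 pos [0.4112 0.377  0.121 ] jaw 77.02 tilt [-0.007  0.    -1.   ] F [-0.1 -0.6 -1.2] w 19.6
shift [ 0.6 -0.2 81. ] turn 0.02
```

View pics/s15c.png

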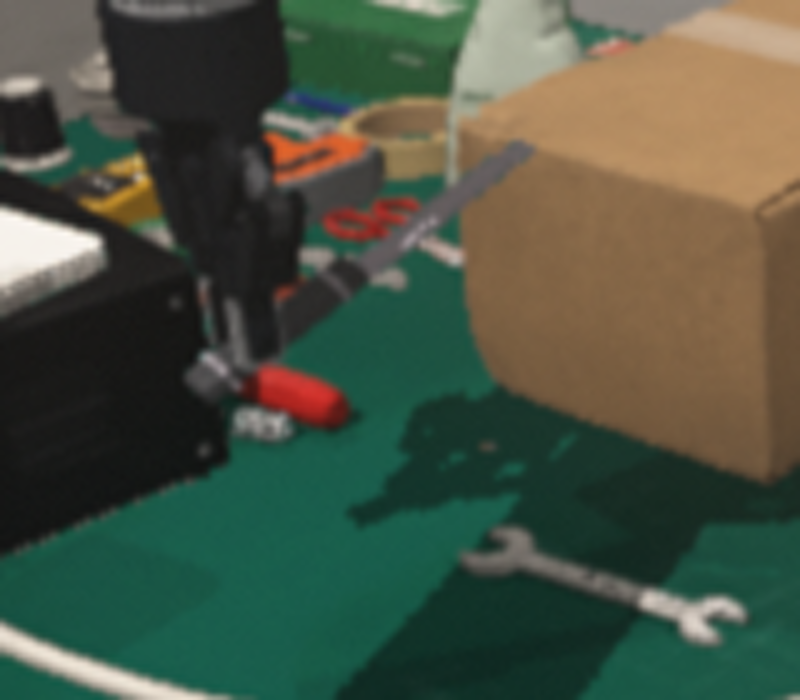

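```bash
python3 -m pendant '[[[0,0,15],0],[[0,0,38],0],[[0,0,60],0],[[0,0,78],0],[[0,0,86],0]]'
python3 -m pendant '[[[0,0,2],0],[[0,0,4],0],[[0,0,6],0],[[0,0,8],0],[[0,0,10],0]]' 15 40
python3 -m pendant '[[[0,0,2],0],[[0,0,4],0],[[0,0,6],0],[[0,0,8],0],[[0,0,10],0]]' 15 30
python3 - <<'E'
from h import *
s=snap('scene','s16'); crop(s,90,160,230,280,5,'s16c')
E
```

```text
time_s: 15.6
tool_pos: [0.4097, 0.3751, 0.0336]
tcp_rot: [[-0.974, 0.226, -0.01], [0.226, 0.974, -0.002], [0.009, -0.004, -1.0]]
contact_force: [0.4, -0.6, -1.0]
grip_width: 0.0196
time_s: 16.1
tool_pos: [0.4098, 0.3753, 0.0239]
tcp_rot: [[-0.974, 0.226, -0.009], [0.226, 0.974, -0.001], [0.008, -0.003, -1.0]]
contact_force: [-0.2, -0.6, -1.7]
grip_width: 0.0197
time_s: 16.6
tool_pos: [0.4097, 0.3753, 0.0137]
tcp_rot: [[-0.974, 0.226, -0.009], [0.226, 0.974, -0.002], [0.008, -0.004, -1.0]]
contact_force: [0.9, 1.0, -2.1]
grip_width: 0.019
```

View pics/s16c.png

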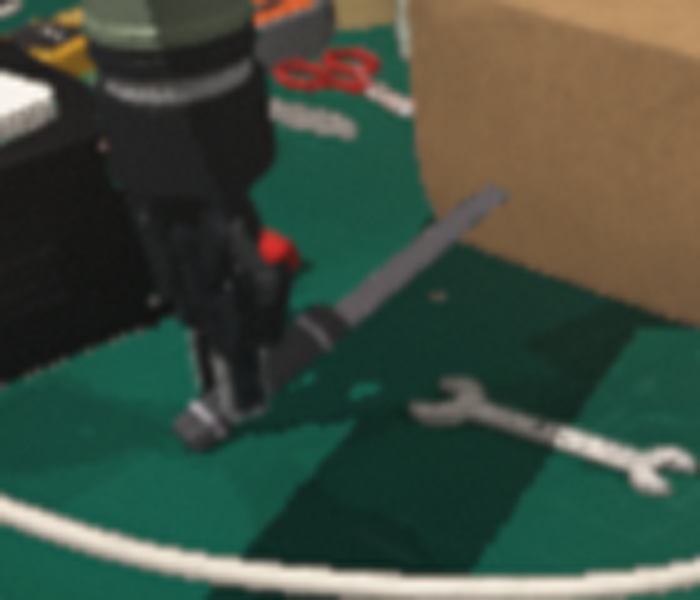

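```bash
python3 -m pendant '[[[0,0,1],0],[[0,0,3],0],[[0,0,4],0],[[0,0,6],0],[[0,0,7],0]]' 15 25
python3 -m pendant '[[[0,0,1],0],[[0,0,2],0],[[0,0,3],0],[[0,0,4],0],[[0,0,5],0]]'
python3 - <<'E'
from h import *
s=snap('scene','s17'); crop(s,90,160,230,280,5,'s17c')
E
python3 go.py .410 .377 .0 77
```

```text
time_s: 17.15
tool_pos: [0.4117, 0.3758, 0.0097]
tcp_rot: [[-0.974, 0.225, -0.005], [0.225, 0.974, 0.0], [0.005, -0.001, -1.0]]
contact_force: [0.5, -5.3, 22.7]
grip_width: 0.0191
time_s: 17.65
tool_pos: [0.4136, 0.3768, 0.008]
tcp_rot: [[-0.974, 0.225, -0.0], [0.225, 0.974, 0.003], [0.001, 0.003, -1.0]]
contact_force: [5.7, -5.9, 15.3]
grip_width: 0.0195
t 17.7 pos [0.4137 0.3766 0.0078] jaw 77.06 tilt [ 0.     0.003 -1.   ] F [ 0.7 -4.  16.3] w 19.5
shift [ 3.7 -0.4  7.8] turn 0.06
```

View pics/s17c.png

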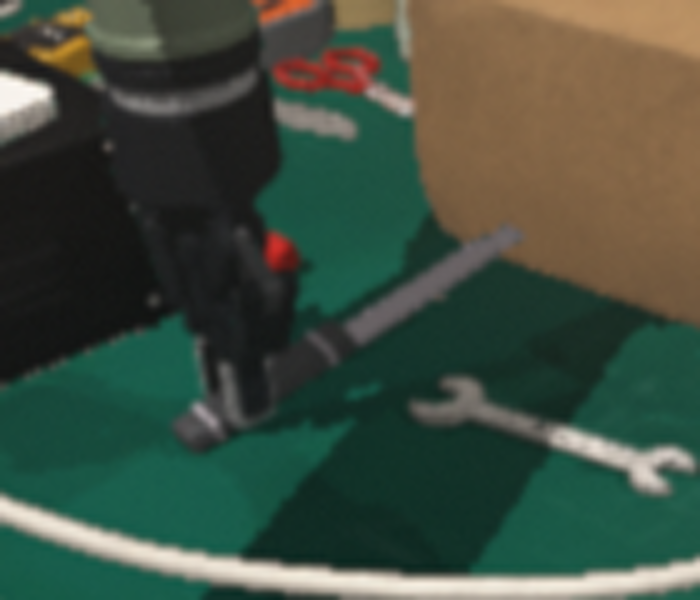

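```bash
python3 -m pendant '[[[0,0,1],0],[[0,0,2],0],[[0,0,4],0],[[0,0,5],0],[[0,0,5],0]]' 15 20
python3 -m pendant '[[[0,0,1],0],[[0,0,2],0],[[0,0,3],0],[[0,0,4],0],[[0,0,4],0]]'
python3 - <<'E'
from h import *
s=snap('scene','s18'); crop(s,90,160,230,280,5,'s18c')
E
python3 go.py .410 .377 .0 77
```

```text
time_s: 18.2
tool_pos: [0.4157, 0.377, 0.0057]
tcp_rot: [[-0.975, 0.223, 0.004], [0.223, 0.975, 0.005], [-0.003, 0.006, -1.0]]
contact_force: [1.4, -4.6, 16.7]
grip_width: 0.0192
time_s: 18.7
tool_pos: [0.417, 0.3771, 0.0044]
tcp_rot: [[-0.975, 0.222, 0.007], [0.222, 0.975, 0.006], [-0.006, 0.007, -1.0]]
contact_force: [-0.1, -3.8, 15.3]
grip_width: 0.0195
t 18.75 pos [0.417  0.3772 0.0044] jaw 77.15 tilt [ 0.007  0.006 -1.   ] F [ 0.3 -4.9 15.7] w 19.3
shift [ 6.8 -1.7  4.3] turn 0.15
```

View pics/s18c.png

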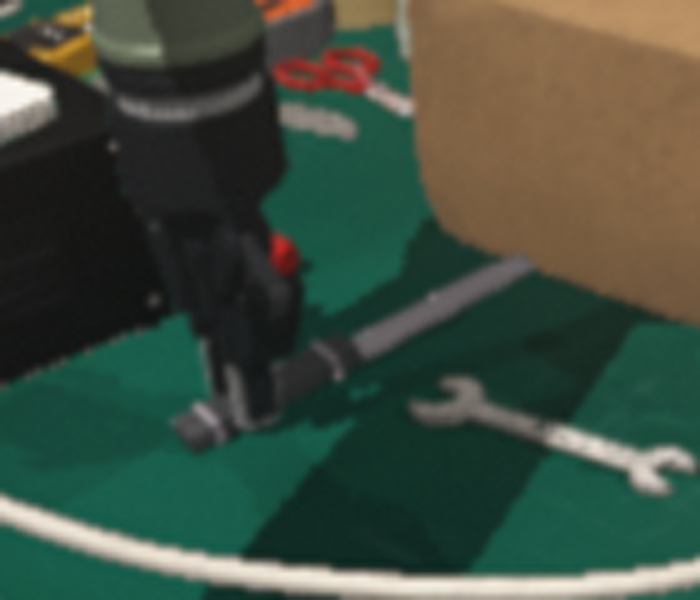

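```bash
python3 -m pendant '[[[1,0,2],0],[[1,0,4],0],[[2,0,6],0],[[2,0,7],0],[[2,0,7],0]]' 15 20
python3 -m pendant '[[[1,0,2],0],[[1,0,3],0],[[1,0,4],0],[[1,0,5],0],[[1,0,5],0]]'
python3 - <<'E'
from h import *
s=snap('scene','s19'); crop(s,90,160,230,280,5,'s19c')
q=lambda x,y:(90+x/5,160+y/5)
E
python3 go.py .410 .377 .0 77
```

```text
time_s: 19.25
tool_pos: [0.4184, 0.3791, 0.0006]
tcp_rot: [[-0.975, 0.222, 0.014], [0.222, 0.975, 0.01], [-0.011, 0.013, -1.0]]
contact_force: [3.4, -3.5, 15.9]
grip_width: 0.0194
time_s: 19.75
tool_pos: [0.4194, 0.3797, -0.0012]
tcp_rot: [[-0.975, 0.22, 0.018], [0.221, 0.975, 0.012], [-0.015, 0.016, -1.0]]
contact_force: [1.2, -5.9, 18.0]
grip_width: 0.0196
t 19.8 pos [ 0.4194  0.3798 -0.0012] jaw 77.27 tilt [ 0.018  0.012 -1.   ] F [ 0.  -5.9 17.9] w 19.4
shift [ 8.5 -4.7 -1.4] turn 0.27
```

View pics/s19c.png

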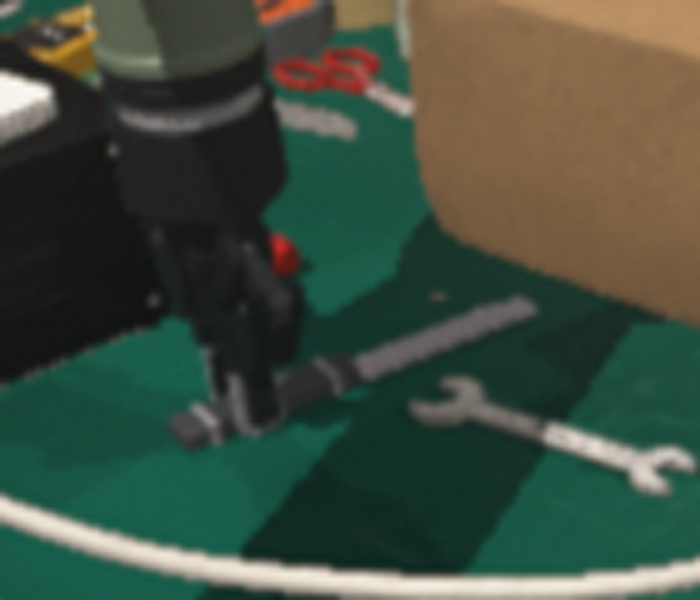

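```bash
python3 - <<'E'
from h import *
s=load('s19')
q=lambda x,y:(90+x/5,160+y/5)
for x,y in [(525,305),(510,310),(480,320),(450,332),(420,345),(390,360),(345,368),(300,385),(205,420),(185,430),(600,300),(480,470)]:
    u,v=q(x,y);print((x,y),np.round(np.median([px(s,u+i,v)*1000 for i in(-1,0,1)],0)))
E
```

```text
(525, 305) [575. 345.   2.]
(510, 310) [562. 342.   5.]
(480, 320) [545. 346.   5.]
(450, 332) [528. 351.   5.]
(420, 345) [509. 355.   4.]
(390, 360) [491. 356.   5.]
(345, 368) [465. 359.  11.]
(300, 385) [443. 365.  11.]
(205, 420) [394. 378.  10.]
(185, 430) [383. 380.   9.]
(600, 300) [608. 320.  -2.]
(480, 470) [452. 249.  -1.]
```

```bash
python3 -m pendant '[[[0,0,0],0],[[0,0,0],0],[[0,0,0],0]]' 15 20
python3 -m pendant '[[[0,0,0],0],[[0,0,0],0],[[0,0,0],0],[[0,0,-1],0],[[0,0,-1],0]]' 34
python3 -m pendant '[[[0,0,-1],0],[[0,0,-3],0],[[0,0,-6],0],[[0,0,-10],0],[[0,0,-15],0]]' 40
python3 - <<'E'
from h import *
s=snap('scene','s20'); crop(s,90,160,230,280,5,'s20c')
E
python3 go.py .410 .377 .0 77
```

```text
time_s: 20.1
tool_pos: [0.4202, 0.3802, -0.0005]
tcp_rot: [[-0.975, 0.22, 0.02], [0.22, 0.975, 0.013], [-0.017, 0.017, -1.0]]
contact_force: [2.5, -0.6, 6.5]
grip_width: 0.0194
time_s: 20.6
tool_pos: [0.4202, 0.3802, 0.0004]
tcp_rot: [[-0.975, 0.22, 0.02], [0.22, 0.975, 0.013], [-0.016, 0.017, -1.0]]
contact_force: [-0.2, -0.3, -0.1]
grip_width: 0.0337
time_s: 21.1
tool_pos: [0.4199, 0.38, 0.0158]
tcp_rot: [[-0.975, 0.22, 0.02], [0.22, 0.975, 0.013], [-0.016, 0.017, -1.0]]
contact_force: [0.1, 1.2, -0.1]
grip_width: 0.0399
t 21.15 pos [0.4203 0.3804 0.0167] jaw 77.29 tilt [ 0.021  0.014 -1.   ] F [-0.6  0.4  0.6] w 39.8
shift [ 9.6 -5.9 16.4] turn 0.29
```

View pics/s20c.png

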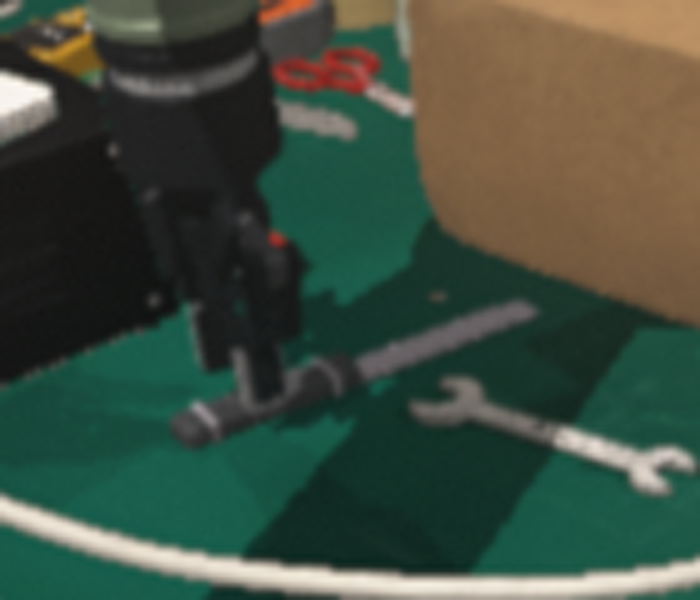

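Bar is flat and free. Rise clear and check everything.

```bash
python3 -m pendant '[[[0,0,-20],0],[[0,0,-50],0],[[0,0,-85],0],[[0,0,-120],0],[[0,0,-140],0]]' 40
python3 -m pendant '[[[20,10,-10],0],[[50,25,-20],0],[[80,40,-20],0],[[100,50,-20],0],[[100,50,-20],0]]'
python3 - <<'E'
from h import *
s=snap('scene','s21'); c=snap('top','t21')
a=load('t0' if 0 else 'top0')
d=np.abs(c['color'].astype(int)-a['color']).sum(2); print([d[v0:v1,u0:u1].mean().round(1) for v0,v1,u0,u1 in [(255,285,200,270),(225,245,350,430),(278,315,305,345)]])
crop(c,150,120,360,330,3,'t21c'); crop(s,90,140,350,300,3,'s21c')
E
python3 go.py .410 .377 .0 77
```

```text
time_s: 21.65
tool_pos: [0.4182, 0.3791, 0.16]
tcp_rot: [[-0.975, 0.22, 0.025], [0.22, 0.975, 0.017], [-0.02, 0.022, -1.0]]
contact_force: [-0.2, 0.2, -0.2]
grip_width: 0.0398
time_s: 22.15
tool_pos: [0.3292, 0.451, 0.1794]
tcp_rot: [[-0.976, 0.217, 0.024], [0.217, 0.976, 0.018], [-0.02, 0.023, -1.0]]
contact_force: [0.9, -0.0, -0.5]
grip_width: 0.0402
[np.float64(17.1), np.float64(10.7), np.float64(10.3)]
t 22.25 pos [0.331  0.4495 0.1792] jaw 77.36 tilt [ 0.025  0.017 -1.   ] F [ 0.2 -0.8  0.5] w 40.1
shift [-89.2 -57.4 179.9] turn 0.36
```

View pics/t21c.png

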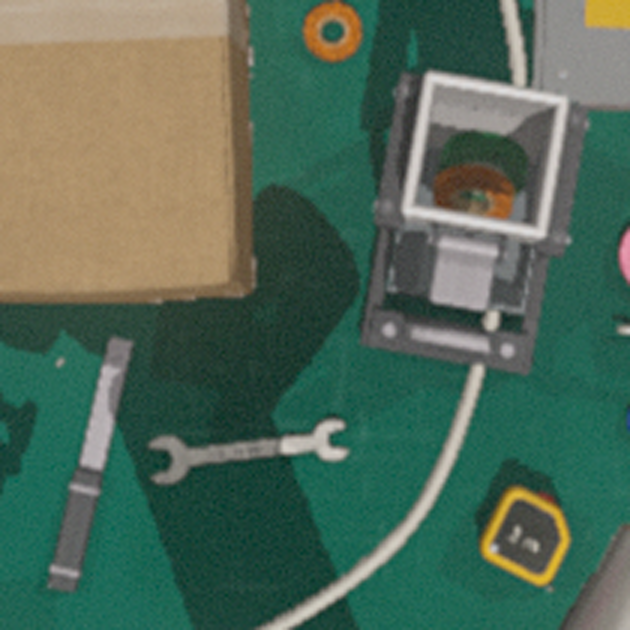

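View pics/s21c.png

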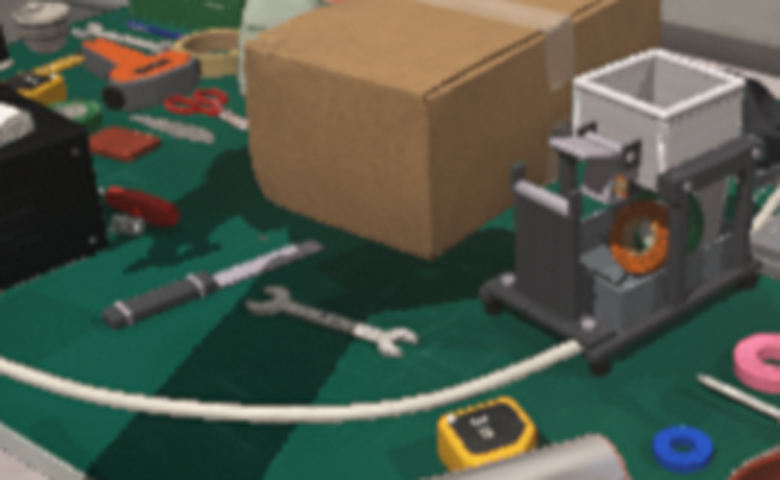

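```bash
python3 -m pendant '[[[0,0,0],0],[[0,0,0],0],[[0,0,0],0]]'
python3 -c "
from bench import bot
print(bot.sign_off())"
```

```text
time_s: 22.55
tool_pos: [0.3317, 0.449, 0.1792]
tcp_rot: [[-0.975, 0.22, 0.025], [0.22, 0.975, 0.017], [-0.021, 0.022, -1.0]]
contact_force: [-0.1, -0.8, -1.0]
grip_width: 0.0401
the job is handed in; nothing more can be done
None
```

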